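# Centre-punch a hanging-rail bar at its red ring

## Task

Lay the aluminium bar in the V-shaped cradle of the hand punch, nose first under the head with its yellow square plug sticking out of the open side, and let go so that it settles in the groove. Slide it along the groove until the red ring sits right under the punch tip, then press the black knob down firmly but without a blow so that the tip bears on the ring, and let the knob rise again, leaving the bar as it lies. Never press the tip onto the bar beside the ring, and leave the two thread spools and the wooden stamp alone.

Things in the scene. Friction and masses are not known exactly. Their poses are not given: they have to be found in the camera images.
- press: Grey C-frame hand punch, fixed to the counter. Origin on the counter top straight below the punch tip; y axis (level) along the groove towards the open side where the bar enters, x to the column behind the groove, z up. Foot x -41..+85, y -68..+58 mm, 12 mm high; column x 45..79, y -52..+44, to 204 mm high; free counter beyond the foot.
- cradle_seat (a point): Point on the axis of a bar seated in the V, straight below the punch tip, 60 mm over the counter; axes as the press. The cradle is a 90 degree V along y from -45 to +55 mm, open at both ends; its upper edges lie 2 to 3 mm below a seated bar's axis, 15 mm to each side. Top of a seated bar at 70 mm.
- head_edge (a point): Middle of the lower edge of the head's end face on the open side: 66 mm along the press's y from the tip, 84 mm over the counter; axes as the press. The head overhangs the groove (press frame x -18..+79, y -40..+66, z 84..194 mm): an upright hand hits it at the plug of a bar in place, so lean the hand 30 to 40 degrees away from it, towards press +y.
- punch: Steel punch with a black knob on top. Origin at its conical tip (3 mm wide), z up; it only moves straight down, by at most 16 mm. At rest the tip is 78 mm over the counter, 8 mm above the top of a seated bar; pressed onto the bar it stops hard. A spring (about 2 N at rest, 4 N at the bar) raises it when let go.
- knob_top (a point): Middle of the top of the black round knob (40 mm wide, 19 mm tall) above the head, 249 mm over the counter at rest; press it straight down here, about 8 mm until the tip meets the bar, then bear on it with some 12 to 25 N in all (the spring takes 4 N, the tip needs over 5 N on the bar).
- bar: Round aluminium bar, 20 mm across, 135 mm long, about 0.1 kg. Origin on its axis at the middle of the red ring (6 mm wide, all round). y axis along it to the plug: nose at y = -40 mm, round up to +68.5, then a square yellow plug 20 x 20 x 27 mm, middle at +82. Starts lying on the counter on a plug face, axis 10 mm high, plug to the robot's left. Grip it by the plug, which stays outside the V.
- plug (a point): Middle of the yellow square plug, on the bar's axis, 82 mm from the middle of the red ring; axes as the bar. When the ring is under the punch tip, the plug's inner face stands 2.5 mm outside the head's end face.
- thread_red: Bystander: red thread spool, 28 mm across, 48 mm tall, standing; origin at the centre of its underside.
- thread_navy: Bystander: navy blue thread spool, 28 mm across, 48 mm tall, standing; origin at the centre of its underside.
- date_stamp: Bystander: wooden hand stamp with turned handle on a black foot, 31 x 52 mm, 88 mm tall, standing; origin at the centre of its underside.
Things that resemble listed ones, but are neither listed nor needed, are in the scene too. Several things have the shape of the bar; the one meant has the colours described above.

How it is judged:
On the way, in this order (a step that is already met when the one before it is completed fails the run):
1. the bar lies settled in the V-cradle, let go by the fingers, its plug out of the open side (z of bar in the frame of cradle_seat between -0.0025 and 0.0025 m and x of bar in the frame of cradle_seat between -0.0025 and 0.0025 m and angle between the y axis of bar and the y axis of press, either way round below 0.05 rad and contact force between each of the arm, the fingers and bar below 0.1 N and y of plug in the frame of press above 0.05 m), for 0.2 s.
2. the punch tip is pressed on the bar with more than 5 N, within 3.5 mm of the middle of the ring (contact force between punch and bar above 5 N and horizontal distance between bar and punch below 0.0035 m), for 0.05 s.
At the end, for the whole second after the job is handed in: The bar lies at rest in the V-cradle (height within 2.5 mm, parallel within 0.05 rad), yellow plug out of the open side (over 50 mm from the tip), the middle of its red ring within 3.5 mm of straight under the punch tip; the knob is up again (within 2 mm) (horizontal distance between bar and punch below 0.0035 m and z of bar in the frame of cradle_seat between -0.0025 and 0.0025 m and angle between the y axis of bar and the y axis of press, either way round below 0.05 rad and z of punch in the frame of cradle_seat above 0.016 m and linear speed of bar below 0.01 m/s and y of plug in the frame of press above 0.05 m); the robot touches nothing.
It fails at once if the punch tip pressed onto the bar beside the ring (more than 2 N, over 5 mm from its middle) (contact force between punch and bar above 2 N and horizontal distance between bar and punch above 0.005 m).
It fails at once if the punch driven onto the bar with a blow (over 50 N) (contact force between punch and bar above 50 N).
It fails at once if a thread spool or the stamp pushed more than 20 mm or knocked over (distance of any of thread_red, thread_navy, date_stamp from where it was at the start of the episode above 0.02 m or angle between any of thread_red, thread_navy, date_stamp's own z axis and vertical above 0.5 rad).
It also fails if it takes over 58 s, if anything falls off the work surface, if the arm or the gripper's body presses on something with over 40 N, if the wrist force passes 120 N, or if a joint passes its speed limit or range.

## Robot

A 7-joint arm with a two-finger parallel gripper is mounted at the origin on a cart in front of the work surface, level with it; the furniture and walls round the work are solid. World frame = base frame: x ahead of the robot, y to its left, z up, the work surface at z = 0. Lengths are in m, angles in rad, forces in N, time in s.
With the tool pointing down it reaches from about 0.425 to 1.025 m from the base axis. Payload 3.6 kg.
Tool frame: the origin (TCP) lies on the centre line of the jaws, within the pads' length; the fingertips stand 14 mm ahead of it and the grasp point (between the pads) lies 5 mm behind it; z points along the fingers, y is the direction in which the jaws open and shut (so a half turn about z gives the same grasp; the last joint's range is limited). The gripper opens to 85 mm and grips with 20 to 120 N. Pads are 22 mm wide; open, the fingers measure 114 mm over their backs; the gripper's body (76 mm by 85 mm) begins 54 mm behind the grasp point. The pads swing forward as they close: fully open they stand 13 mm farther back than shut.
Start: joints at [-1.254, 0.591, 0.048, 1.609, -0.033, 0.943, -0.034], TCP at [0.29, 0.665, 0.245] pointing down, gripper open.
Joint ranges: [-2.69, 2.69], [-0.47, 2.24], [-1.27, 1.36], [0.19, 2.51], [-1.53, 4.68], [0.08, 2.07], [-3.09, 3.09]. Speed limits (rad/s): [2.57, 2.57, 3.14, 3.14, 3.14, 3.14, 3.14].

## Interface

Orientations are given as a rotation vector (axis times angle).
In Python, from cell import arm gives the robot as it stands.
- The arm moves only by the tool play_rows, never from a script. Its argument "motion" is a list of rows, each an object with "translation": the shift along the tool's x, y, z in mm, a list of three; "turn": the turn, a rotation vector about the tool's x, y, z in rad, a list of three; "jaw": the closure, from -1 (fully open) to 1 (shut). In form: [{"translation": [dx, dy, dz], "turn": [rx, ry, rz], "jaw": jaw}, ...]. A call has 1 to 20 rows; each row is the pose to reach, as a shift and turn from the pose commanded when the call began, along the tool's axes at that moment; what a row does not reach only later rows make up. A row lasts 1/8 s, in which the tool goes at most 62.5 mm and 10.7 degrees, less where a joint would pass 70% of its speed; a pose out of reach is approached as far as the arm can. A call with a gripper value outside its range is refused whole. The fingers move at their own pace and stop on an object; "force" is the grip in N (left out, the last holds). Time passes only in rows, so rows that repeat a pose let the fingers close. It gives the time, the measured TCP pose, the force and the opening at its end, in the units of the state.
- arm.state(): the state, without advancing time (a new reading comes with each control period).
- arm.get_image(name): name is "side" or "top" or "wrist"; returns a dict with "pixels" (420x560x3 uint8, blue, green, red), "depth" (420x560 float32, m along the optical axis (not along the pixel's ray), 0 where there is no reading), "fovy" (degrees; the focal length in pixels is half the picture's height over the tangent of half this angle, whatever the lens; pixels are square), "cx", "cy" (the principal point, pixels), "R" (3x3) and "t" (3): a world point X has camera coordinates R X + t. Camera axes: x right, y down, z forward; pixel columns grow to the right and rows downward; lengths in m; the calibration is good to about 2 mm. The wrist camera is an equidistant fisheye: a pixel r from the principal point sees the ray r / f radians off the axis. A picture is of the moment at which its call begins.
- arm.sign_off(): hands the job in, once; it reports no verdict.
Trained networks look in a picture, given as the dict that the camera call returned (one of the last four; its "shot" number tells which), for a name from the list of things; names that differ only in an ending like _2 or _b are one class to them, and where a whole thing is asked for, a point or a joint stands for the part that bears it (a point fixed in the world has none). Each returns a list of dicts, best first, with "conf" (0 to 1); they miss things now and then, are a little off and sometimes report something else, mostly with a low value. They report only what shows in the picture. A call takes as long as a camera call. They do not tell look-alikes from the thing itself.
- arm.regions_of(name, picture): "pixels" (420x560 bool, what is visible of it) and "position" ([column, row] in pixels, amid what is visible of it).
- arm.spot_point(name, picture): "position" ([column, row] in pixels: a listed point, or the origin of a listed thing).
The state is a dict: "clock": time; "qpos": joint angles; "joint_velocities": joint speeds; "tau": joint torques, N m; "tcp_pos": TCP position; "ee_rot": TCP orientation; "force": force on the tool from outside, world axes, zero at the start; "wrist_torque": the same for the moment, N m; "finger_gap": finger opening in m.
Only numpy, scipy, OpenCV 4.12 (cv2) and the standard library are available. Lean on these libraries where they do the work, as an engineer would, in place of code of your own. Each camera call takes 0.05 s, during which the arm holds its last target.

## Working session

There is one attempt and no reset: what is moved stays moved. The work goes in short steps, Python scripts to look and compute and a tool call to move; the robot and the scene stay as the last step left them, time stands still between calls to the robot, and variables do not carry over. Pictures are saved under pics/ and viewed, and the job is handed in when it is done.

Besides the shell and the picture viewer there is one more tool, called as name([rows], argument=value, ...), one row to a line, values as JSON. play_rows: Moves the arm, as the interface text tells. Its arguments: {"type":"object","properties":{"motion":{"type":"array"},"force":{"type":"number"}},"required":["motion"]}

```bash
mkdir -p pics; ls
cat > h.py <<'E'
import numpy as np,cv2
from scipy.spatial.transform import Rotation as Rn
from cell import arm
def f(im): return im["pixels"].shape[0]/2/np.tan(np.radians(im["fovy"])/2)
def ray(im,u,v,fish=False):
    F=f(im);x=(u-im["cx"]);y=(v-im["cy"])
    if fish:
        r=np.hypot(x,y);th=r/F
        d=np.array([x/r*np.sin(th),y/r*np.sin(th),np.cos(th)]) if r>0 else np.array([0,0,1.])
    else: d=np.array([x/F,y/F,1.])
    R=np.array(im["R"]);t=np.array(im["t"])
    return -R.T@t, R.T@d
def atz(im,u,v,z,fish=False):
    c,d=ray(im,u,v,fish);return c+d*(z-c[2])/d[2]
def dep(im,u,v,fish=False):
    c,d=ray(im,u,v,fish);z=im["depth"][int(round(v)),int(round(u))]
    if fish:
        R=np.array(im["R"]);d=d/(R@d)[2]
    return c+d*z
def proj(im,X,fish=False):
    p=np.array(im["R"])@np.array(X)+np.array(im["t"]);F=f(im)
    if fish:
        r=np.hypot(p[0],p[1]);th=np.arctan2(r,p[2]);return np.array([im["cx"]+F*th*p[0]/r,im["cy"]+F*th*p[1]/r])
    return np.array([im["cx"]+F*p[0]/p[2],im["cy"]+F*p[1]/p[2]])
def rel(target_p,target_R):
    s=arm.state();R0=Rn.from_rotvec(s["ee_rot"])
    return R0.inv().apply(np.array(target_p)-np.array(s["tcp_pos"]))*1000,(R0.inv()*target_R).as_rotvec()
E
python3 - <<'E'
from h import *
np.set_printoptions(precision=4,suppress=True)
s=arm.state();print(s)
for n in ["side","top","wrist"]:
    im=arm.get_image(n);cv2.imwrite(f"pics/{n}0.png",im["pixels"])
    print(n,im["fovy"],im["cx"],im["cy"],-np.array(im["R"]).T@im["t"], im["R"][2])
    for k in ["press","bar","plug","head_edge","knob_top","cradle_seat","punch","thread_red","thread_navy","date_stamp"]:
        r=arm.spot_point(k,im)
        for q in r[:3]:
            u,v=q["position"];fi=n=="wrist"
            print(" ",k,round(q["conf"],2),np.round([u,v],1),dep(im,u,v,fi) if 0<=u<559 and 0<=v<419 else "")
E
```

```text
pics
{'clock': 0.0, 'qpos': array([-1.2535,  0.5921,  0.0482,  1.6099, -0.0333,  0.9426, -0.0337]), 'joint_velocities': array([-0.0006,  0.0027,  0.0015, -0.0015, -0.0014,  0.0005, -0.0017]), 'tau': array([ -0.0007, -54.8694,   1.5459, -19.8132,   0.0094,   0.0084,
         0.    ]), 'tcp_pos': array([0.2891, 0.664 , 0.2441]), 'ee_rot': array([-0.6404, -3.0753,  0.0034]), 'force': array([-0.2376,  0.3242,  0.3856]), 'wrist_torque': array([ 0.0411,  0.015 , -0.0224]), 'finger_gap': 0.08582896131052915}
side 42.09026718872349 286.76417225924115 198.70060254522036 [ 0.4255 -1.0165  0.8385] [ 0.0951  0.8448 -0.5265]
  press 0.79 [309.3 246.5] [0.6044 0.0692 0.0171]
  bar 0.8 [233.2 214.9] [0.4193 0.2291 0.0208]
  bar 0.59 [255.8 279. ] [ 0.4631 -0.0435  0.0197]
  plug 0.68 [234.8 234.3] [0.4207 0.1505 0.0118]
  plug 0.55 [251.  256.8] [0.4568 0.0391 0.0209]
  knob_top 0.62 [318.3 159.7] [0.6243 0.0938 0.248 ]
  cradle_seat 0.73 [314.6 227. ] [0.6222 0.1029 0.0519]
  thread_red 0.58 [243.6 339.8] [ 0.4267 -0.2158  0.0069]
  thread_navy 0.5 [229.2 193. ] [0.411  0.364  0.0099]
  date_stamp
[... 349 characters left out ...]
  plug 0.69 [249.  260.3] [0.4123 0.1589 0.0168]
  plug 0.27 [275.2 183.3] [0.5984 0.0903 0.1759]
  head_edge 0.55 [250.9 182.3] [0.5968 0.1477 0.1939]
  head_edge 0.45 [274.5 167.3] [0.6213 0.0923 0.2516]
  knob_top 0.69 [272.4 167.8] [0.6208 0.097  0.2485]
  cradle_seat 0.57 [273.2 183.6] [0.6002 0.0952 0.161 ]
  punch 0.18 [272.6 187.9] [0.5995 0.0969 0.1011]
  thread_red 0.49 [269.7 189.8] [0.6024 0.105  0.0507]
  thread_red 0.44 [379.6 256.4] [ 0.4275 -0.1914  0.0477]
  thread_navy 0.42 [172.8 255.7] [0.4221 0.3685 0.0104]
  date_stamp 0.71 [350.3 210.7] [ 0.5518 -0.1172  0.0252]
wrist 65.70646984690485 273.9190097151061 208.3739152084736 [0.226  0.6935 0.3736] [ 0.2522 -0.1102 -0.9614]
```

View pics/side0.png

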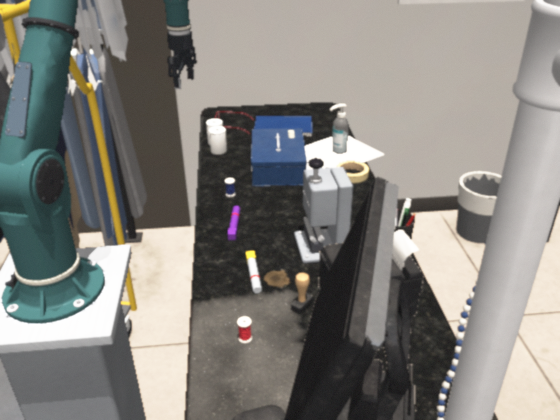

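View pics/top0.png

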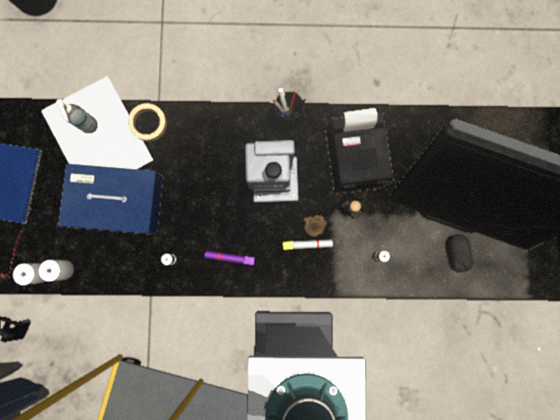

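Run:
```python
import cv2
a=cv2.imread("pics/top0.png")[130:270,220:360];cv2.imwrite("pics/topz.png",cv2.resize(a,(800,600)[:1]*1+(800,) if 0 else (600,600),interpolation=cv2.INTER_CUBIC))
a=cv2.imread("pics/side0.png")[150:300,225:375];cv2.imwrite("pics/sidez.png",cv2.resize(a,(600,600),interpolation=cv2.INTER_CUBIC))
```

```text
(no output)
```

View pics/topz.png

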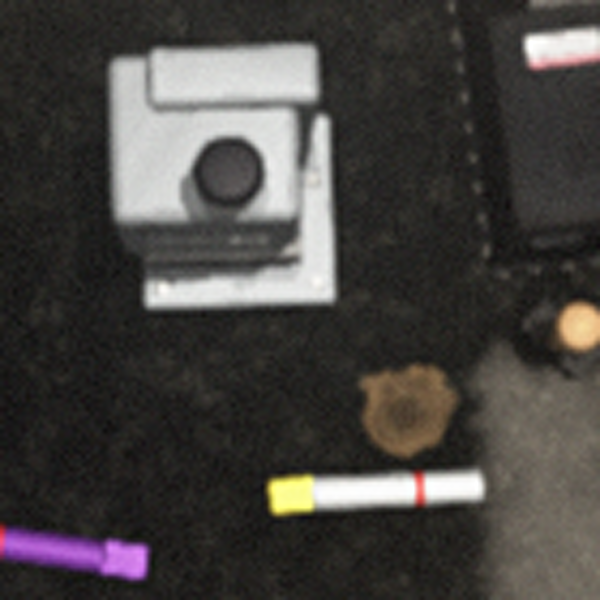

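View pics/sidez.png

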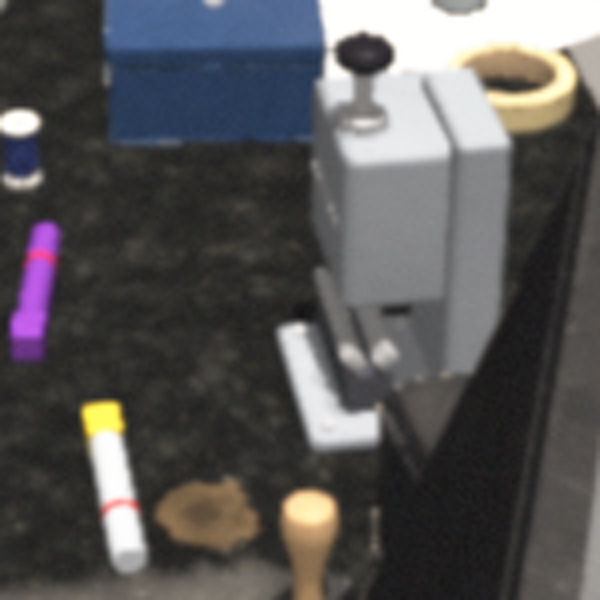

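```bash
cat > m.py <<'E'
from h import *
np.set_printoptions(precision=4,suppress=True)
def cloud(im,fish=False):
    v,u=np.mgrid[0:420,0:560].astype(float);F=f(im);x=u-im["cx"];y=v-im["cy"];z=im["depth"]
    if fish:
        r=np.hypot(x,y)+1e-9;th=r/F;k=np.tan(th)/r
        P=np.stack([x*k*z,y*k*z,z],-1)
    else: P=np.stack([x/F*z,y/F*z,z],-1)
    return (P-np.array(im["t"]))@np.array(im["R"])
def circ(q):
    A=np.c_[2*q,np.ones(len(q))];c=np.linalg.lstsq(A,(q**2).sum(1),rcond=None)[0];return c[:2],np.sqrt(c[2]+c[:2]@c[:2])
def rect(q):
    (c,s,a)=cv2.minAreaRect((q*1000).astype(np.float32));return np.array(c),s,a
def rep(im,fish=False):
    P=cloud(im,fish);ok=im["depth"]>0
    near=ok&(abs(P[...,0]-.62)<.15)&(abs(P[...,1]-.1)<.15)
    for nm,lo,hi in [("knob",.24,.256),("col",.2,.209),("head",.188,.2),("foot",.009,.016)]:
        m=near&(P[...,2]>lo)&(P[...,2]<hi)
        if nm=="knob": m&=(abs(P[...,0]-.62)<.04)&(abs(P[...,1]-.1)<.04)
        q=P[m]
        if len(q)<10: print(nm,len(q));continue
        q=q[:,:2]
        print(nm,m.sum(),"med z",np.median(P[m][:,2]),"mean",q.mean(0),rect(q),"bb",q.min(0),q.max(0))
    # bar
    hsv=cv2.cvtColor(im["pixels"],cv2.COLOR_BGR2HSV)
    win=ok&(abs(P[...,0]-.46)<.07)&(abs(P[...,1]-.0)<.12)&(P[...,2]<.06)
    yel=win&(hsv[...,0]>20)&(hsv[...,0]<35)&(hsv[...,1]>120)&(hsv[...,2]>100)
    red=win&((hsv[...,0]<8)|(hsv[...,0]>172))&(hsv[...,1]>90)&(hsv[...,2]>90)
    wh=win&(hsv[...,1]<50)&(hsv[...,2]>120)&(P[...,2]>.007)
    for nm,m in [("yellow",yel),("red",red),("bar",wh|yel|red)]:
        q=P[m]
        if len(q)<3: print(nm,len(q));continue
        d=np.linalg.svd(q[:,:2]-q[:,:2].mean(0))[2][0];print(nm,m.sum(),q.mean(0),"dir",d,"rect",rect(q[:,:2]))
E
python3 - <<'E'
from m import *
for n in ["top","side"]:
    print(n);rep(arm.get_image(n))
E
```

```text
top
knob 227 med z 0.24779048454465838 mean [0.6161 0.0952] (array([616.6747,  95.5941]), (36.945499420166016, 36.130550384521484), 1.3236067295074463) bb [0.5982 0.0775] [0.6351 0.1138]
col 531 med z 0.20396623433949373 mean [0.6771 0.0943] (array([649.4734,  92.734 ]), (91.51530456542969, 94.78031158447266), 3.396442413330078) bb [0.6036 0.0469] [0.6964 0.1417]
head 1069 med z 0.19401272223478477 mean [0.638  0.1155] (array([647.5294, 104.6048]), (97.53268432617188, 116.99888610839844), 1.1659389734268188) bb [0.598  0.0468] [0.6966 0.1638]
foot 551 med z 0.012112305591961962 mean [0.6102 0.0695] (array([562.2239,  63.4209]), (247.9615020751953, 150.86419677734375), 19.66461181640625) bb [ 0.4708 -0.0493] [0.7027 0.1521]
yellow 46 [0.4551 0.0568 0.0131] dir [-0.9685 -0.249 ] rect (array([455.804 ,  55.0058]), (22.71906280517578, 27.986738204956055), 1.237678050994873)
red 16 [ 0.4608 -0.0281  0.0174] dir [-0.9988  0.0494] rect (array([461.2302, -28.2743]), (4.657525062561035, 20.356555938720703), 85.49199676513672)
bar 316 [ 0.4587 -0.004   0.0176] dir [-0.0657  0.9978] rect (array
[... 566 characters left out ...]
363281), 5.4655327796936035) bb [0.5984 0.0437] [0.6987 0.1609]
foot 415 med z 0.011223386972102598 mean [0.6077 0.0838] (array([578.7481,  45.5842]), (260.1835021972656, 105.72982025146484), 59.905521392822266) bb [ 0.4704 -0.042 ] [0.6639 0.1515]
yellow 81 [0.4554 0.063  0.0126] dir [-0.0944 -0.9955] rect (array([456.8217,  67.4985]), (26.199270248413086, 62.313167572021484), 2.989271640777588)
red 11 [ 0.4622 -0.0231  0.0127] dir [0.6804 0.7329] rect (array([465.0823, -21.5312]), (33.431114196777344, 15.398088455200195), 41.07738494873047)
bar 343 [ 0.4584 -0.0007  0.0153] dir [ 0.0517 -0.9987] rect (array([459.6799,  12.7654]), (26.199270248413086, 171.92855834960938), 2.989271640777588)
```

```bash
cat >> m.py <<'E'
def pose(yaw,lean):
    # tool y -> world +x, tool x -> world +y, z down; yaw about world z; lean: hand body moves to +y
    return Rn.from_euler('z',yaw)*Rn.from_euler('x',-lean)*Rn.from_matrix(np.array([[0,1,0],[1,0,0],[0,0,-1.]]))
E
python3 - <<'E'
from m import *
print(rel([.47,.05,.26],pose(.06,0)))
print(pose(0,.6).apply([0,0,1]))
E
```

```text
(array([-410.9364, -491.4911,  -14.7025]), array([0. , 0. , 1.1]))
[ 0.     -0.5646 -0.8253]
```

play_rows([
  {"translation": [-34,-41,-1],"turn": [0,0,0.09],"jaw": -1},
  {"translation": [-68,-82,-2],"turn": [0,0,0.18],"jaw": -1},
  {"translation": [-103,-123,-4],"turn": [0,0,0.27],"jaw": -1},
  {"translation": [-137,-164,-5],"turn": [0,0,0.37],"jaw": -1},
  {"translation": [-171,-205,-6],"turn": [0,0,0.46],"jaw": -1},
  {"translation": [-205,-246,-7],"turn": [0,0,0.55],"jaw": -1},
  {"translation": [-240,-287,-9],"turn": [0,0,0.64],"jaw": -1},
  {"translation": [-274,-328,-10],"turn": [0,0,0.73],"jaw": -1},
  {"translation": [-308,-369,-11],"turn": [0,0,0.83],"jaw": -1},
  {"translation": [-342,-410,-12],"turn": [0,0,0.92],"jaw": -1},
  {"translation": [-377,-451,-14],"turn": [0,0,1.01],"jaw": -1},
  {"translation": [-411,-491,-15],"turn": [0,0,1.1],"jaw": -1},
  {"translation": [-411,-491,-15],"turn": [0,0,1.1],"jaw": -1},
  {"translation": [-411,-491,-15],"turn": [0,0,1.1],"jaw": -1},
])

```text
clock: 3.5
tcp_pos: [0.4702, 0.0508, 0.2604]
ee_rot: [-2.153, -2.287, -0.001]
force: [-0.2, -0.2, -0.2]
finger_gap: 0.0857
```

Run:
```python
from m import *
s=arm.state();print(s["clock"],s["tcp_pos"],s["qpos"],s["force"])
im=arm.get_image("wrist");cv2.imwrite("pics/w1.png",im["pixels"]);np.save("pics/w1.npy",im,allow_pickle=True)
print((im["depth"]>0).mean());rep(im,True)
```

```text
3.5 [0.4702 0.0508 0.2604] [-0.5726  0.2743  0.4543  2.1604 -0.1778  0.7413  0.0589] [-0.2448 -0.2373 -0.2324]
0.9885076530612245
knob 2350 med z 0.2474615598119379 mean [0.6125 0.0985] (array([615.7977,  98.4214]), (38.18090057373047, 36.04707717895508), 60.39447784423828) bb [0.5975 0.0784] [0.6349 0.1168]
col 2635 med z 0.2030658079341544 mean [0.6602 0.0985] (array([649.4377,  94.6236]), (94.08231353759766, 94.03368377685547), 4.553594589233398) bb [0.6021 0.0493] [0.6977 0.1439]
head 7762 med z 0.19343343770209964 mean [0.6297 0.1202] (array([645.496 , 106.7764]), (95.64795684814453, 117.05540466308594), 0.5789875388145447) bb [0.5972 0.0485] [0.6928 0.1657]
foot 2453 med z 0.011613614386837721 mean [0.5957 0.0851] (array([617.8823,  52.1702]), (202.3253631591797, 294.56988525390625), 89.63426971435547) bb [ 0.47   -0.0499] [0.7645 0.1534]
yellow 115 [0.453  0.0603 0.0119] dir [-0.3368 -0.9416] rect (array([454.0391,  56.3741]), (21.099550247192383, 27.026330947875977), 3.925274133682251)
red 73 [ 0.4606 -0.0262  0.016 ] dir [0.9994 0.0355] rect (array([460.1688, -28.2763]), (20.62510871887207, 11.840176582336426), 2.5763959884643555)
bar 1414 [ 0.459  -0.0028  0.017 ] dir [ 0.0742 -0.9972] rect (array([457.7665,   2.3501]), (21.10462188720703, 135.3301544189453), 3.948606014251709)
```

View pics/w1.png

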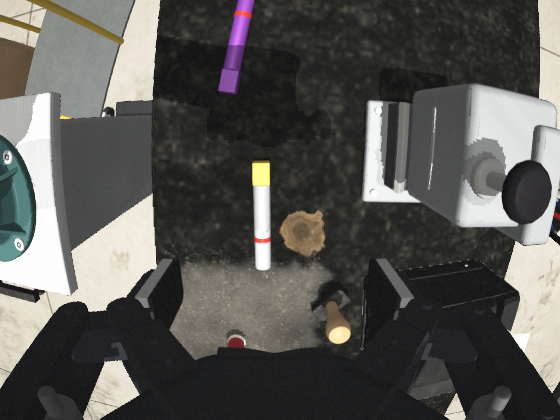

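Run:
```python
from m import *
im=np.load("pics/w1.npy",allow_pickle=True).item()
a=im["pixels"][70:250,350:560];cv2.imwrite("pics/w1z.png",cv2.resize(a,(700,600),interpolation=cv2.INTER_CUBIC))
P=cloud(im,True)
# foot near edge by scanning rows
g=cv2.cvtColor(im["pixels"],cv2.COLOR_BGR2GRAY).astype(float)
E=[]
for v in range(108,194,4):
    row=g[v-1:v+2,350:390].mean(0);k=np.argmax(np.diff(row));
    d=np.diff(row);w=d[max(0,k-2):k+3].clip(0);c=(w*np.arange(max(0,k-2),k+3)).sum()/w.sum()+.5
    E.append(atz(im,350+c,v,.012,True)[:2])
E=np.array(E);p=np.polyfit(E[:,1],E[:,0],1);print("foot front edge",p,E[[0,-1]],np.std(E[:,0]-np.polyval(p,E[:,1])))
for k in ["knob_top","head_edge","cradle_seat","plug","bar"]:
  pass
```

```text
foot front edge [-0.0754  0.5845] [[0.575  0.1426]
 [0.5899 0.0418]] 0.0020345385142263254
```

View pics/w1z.png

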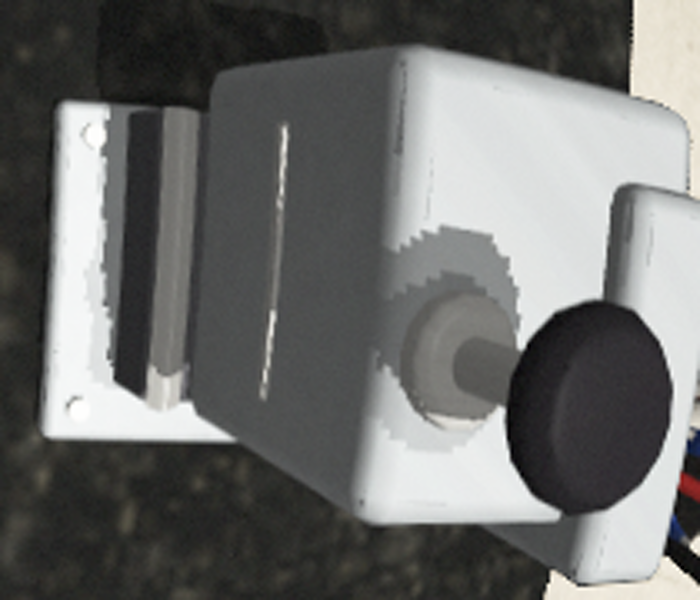

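Run:
```python
from m import *
im=np.load("pics/w1.npy",allow_pickle=True).item()
def L(nm,a,b,z):
    A,B=[atz(im,350+x*.3,70+y*.3,z,True) for x,y in (a,b)]
    print(nm,A[:2],B[:2],"yaw",np.arctan2(-(A-B)[0],(A-B)[1]))
L("foot",(57,120),(44,420),.012)
L("footcorners",(57,101),(43,438),.012)
L("headlow",(216,80),(195,408),.084)
L("headtop",(402,65),(360,505),.194)
L("Vedge front(outer)",(163,110),(148,400),.0575)
L("col top",(618,190),(590,300),.204)
im=arm.get_image("top")
P=cloud(im);g=cv2.cvtColor(im["pixels"],cv2.COLOR_BGR2GRAY).astype(float)
```

```text
foot [0.5745 0.1449] [0.581  0.0362] yaw 0.0601081219694403
footcorners [0.5739 0.1517] [0.5815 0.0293] yaw 0.061861979940100766
headlow [0.6026 0.159 ] [0.6077 0.0596] yaw 0.051565493436322114
headtop [0.5961 0.1561] [0.6006 0.0639] yaw 0.04924665084006869
Vedge front(outer) [0.5966 0.1498] [0.6024 0.0556] yaw 0.062009168725189405
col top [0.6534 0.1405] [0.6487 0.1155] yaw -0.18701278211162978
```

Run:
```python
from m import *
R=pose(.069,.6);z=R.apply([0,0,1]);p=np.array([.4543,.0558,.010])-z*.0127
print(p,rel(p-z*.09,R),rel(p,R))
```

```text
[0.4538 0.063  0.0205] (array([ 62.7291, -15.6716, 165.5122]), array([-0.0022, -0.6007, -0.0058])) (array([ 11.8626, -15.335 , 239.7583]), array([-0.0022, -0.6007, -0.0058]))
```

play_rows([
  {"translation": [16,-4,41],"turn": [0,-0.15,0],"jaw": -1},
  {"translation": [31,-8,82],"turn": [0,-0.3,0],"jaw": -1},
  {"translation": [47,-12,124],"turn": [0,-0.45,0],"jaw": -1},
  {"translation": [62.7,-15.7,165.5],"turn": [-0.002,-0.6,-0.006],"jaw": -1},
  {"translation": [62.7,-15.7,165.5],"turn": [-0.002,-0.6,-0.006],"jaw": -1},
  {"translation": [62.7,-15.7,165.5],"turn": [-0.002,-0.6,-0.006],"jaw": -1},
])

```text
clock: 4.35
tcp_pos: [0.4505, 0.1123, 0.0948]
ee_rot: [1.807, 1.935, -0.561]
force: [-1.2, -0.3, 0.5]
finger_gap: 0.0857
```

Run:
```python
from m import *
s=arm.state();print(s["clock"],s["tcp_pos"],s["qpos"],s["force"])
im=arm.get_image("wrist");cv2.imwrite("pics/w2.png",im["pixels"]);np.save("pics/w2.npy",im,allow_pickle=True)
rep(im,True)
R=pose(.069,.6);z=R.apply([0,0,1]);p=np.array([.4543,.0558,.010])-z*.0127
print(rel(p,R))
```

```text
4.35 [0.4505 0.1123 0.0948] [-1.1066  0.7935  0.6556  2.2057  0.1447  0.561  -0.6089] [-1.1559 -0.3433  0.5376]
knob 0
col 0
head 0
foot 4585 med z 0.011678692482296417 mean [0.5986 0.1081] (array([617.6561,  54.185 ]), (207.0244598388672, 294.2229919433594), 89.73880767822266) bb [ 0.4701 -0.05  ] [0.7643 0.1575]
yellow 682 [0.4545 0.0663 0.0113] dir [-0.3515  0.9362] rect (array([456.7251,  42.562 ]), (21.54320526123047, 56.90427780151367), 5.86598014831543)
red 68 [ 0.4609 -0.0295  0.0156] dir [-0.1131  0.9936] rect (array([460.5293, -38.6745]), (22.045494079589844, 32.517417907714844), 7.767757892608643)
bar 1890 [0.4574 0.0213 0.0153] dir [ 0.0688 -0.9976] rect (array([459.2339,   3.0089]), (22.215164184570312, 136.0576934814453), 3.5717716217041016)
(array([ 2.4496, -0.5046, 90.0418]), array([-0.001 , -0.0019, -0.0041]))
```

View pics/w2.png

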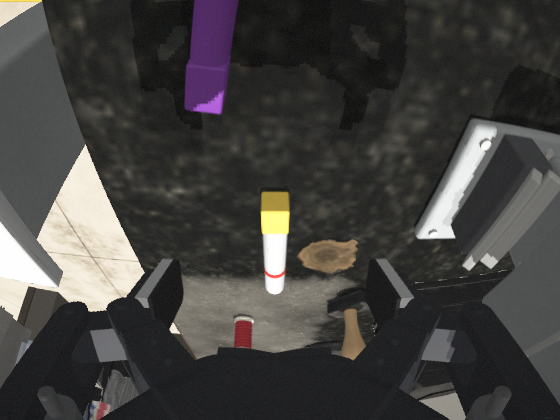

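play_rows([
  {"translation": [1,-0.2,30],"turn": [0,0,0],"jaw": -1},
  {"translation": [2,-0.2,60],"turn": [0,0,-0.004],"jaw": -1},
  {"translation": [2,-0.2,80],"turn": [0,0,-0.004],"jaw": -1},
  {"translation": [2,-0.2,90],"turn": [0,0,-0.004],"jaw": -1},
  {"translation": [2,-0.2,90],"turn": [0,0,-0.004],"jaw": -1},
])

```text
clock: 5.03
tcp_pos: [0.4546, 0.0625, 0.0211]
ee_rot: [1.811, 1.935, -0.557]
force: [-0.1, 0.4, -0.3]
finger_gap: 0.0852
```

Run:
```python
from m import *
s=arm.state();print(s["clock"],s["tcp_pos"],s["ee_rot"],s["force"])
R=pose(.069,.6);print((Rn.from_rotvec(s["ee_rot"]).inv()*R).as_rotvec())
im=arm.get_image("wrist");cv2.imwrite("pics/w3.png",im["pixels"])
```

```text
5.025 [0.4546 0.0625 0.0211] [ 1.8107  1.9354 -0.5568] [-0.1106  0.3641 -0.2752]
[-0.0009 -0.0028 -0.0022]
```

View pics/w3.png

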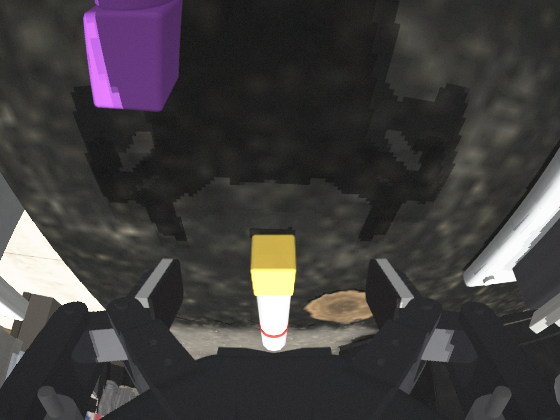

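play_rows([
  {"translation": [0,0,0],"turn": [0,0,0],"jaw": 1},
  {"translation": [0,0,0],"turn": [0,0,0],"jaw": 1},
  {"translation": [0,0,0],"turn": [0,0,0],"jaw": 1},
  {"translation": [0,0,0],"turn": [0,0,0],"jaw": 1},
  {"translation": [0,0,0],"turn": [0,0,0],"jaw": 1},
  {"translation": [0,0,0],"turn": [0,0,0],"jaw": 1},
], force=60)

```text
clock: 5.82
tcp_pos: [0.4539, 0.0633, 0.0196]
ee_rot: [1.806, 1.938, -0.561]
force: [-0.5, 3.0, 6.0]
finger_gap: 0.0184
```

Run:
```python
from m import *
s=arm.state();print(s["clock"],s["tcp_pos"],s["ee_rot"],s["force"],s["finger_gap"])
im=arm.get_image("wrist");cv2.imwrite("pics/w4.png",im["pixels"])
```

```text
5.825 [0.4539 0.0633 0.0196] [ 1.8055  1.9378 -0.5609] [-0.5409  3.026   5.9902] 0.018440452837156715
```

View pics/w4.png

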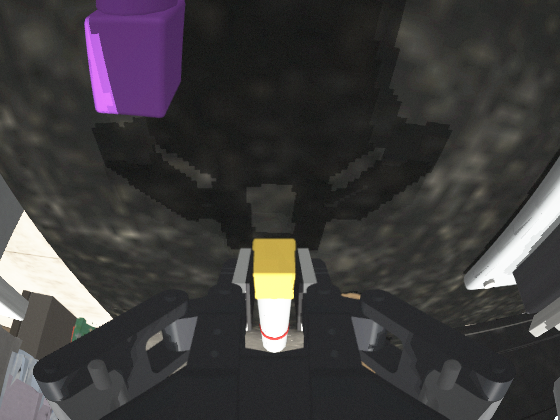

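Run:
```python
from m import *
im=arm.get_image("top");P=cloud(im);cv2.imwrite("pics/top2.png",im["pixels"])
for v in range(165,240,8): print(v,[tuple(np.round(P[v,u],3)) for u in (100,140,155,165)])
s=arm.state();R=Rn.from_rotvec(s["ee_rot"]);M=R.as_matrix();print(M, "yaw",np.arctan2(M[1,1],M[0,1]),"lean",np.arcsin(-M[1,2]),"roll",M[2,1])
```

```text
165 [(np.float64(0.674), np.float64(0.586), np.float64(-0.002)), (np.float64(0.676), np.float64(0.473), np.float64(-0.0)), (np.float64(0.677), np.float64(0.431), np.float64(-0.001)), (np.float64(0.677), np.float64(0.403), np.float64(-0.001))]
173 [(np.float64(0.635), np.float64(0.549), np.float64(0.083)), (np.float64(0.636), np.float64(0.445), np.float64(0.085)), (np.float64(0.637), np.float64(0.406), np.float64(0.083)), (np.float64(0.653), np.float64(0.401), np.float64(0.003))]
181 [(np.float64(0.614), np.float64(0.548), np.float64(0.084)), (np.float64(0.615), np.float64(0.444), np.float64(0.084)), (np.float64(0.617), np.float64(0.407), np.float64(0.077)), (np.float64(0.631), np.float64(0.401), np.float64(-0.001))]
189 [(np.float64(0.593), np.float64(0.547), np.float64(0.082)), (np.float64(0.594), np.float64(0.444), np.float64(0.082)), (np.float64(0.597), np.float64(0.408), np.float64(0.07)), (np.float64(0.609), np.float64(0.4), np.float64(-0.003))]
197 [(np.float64(0.569), np.float64(0.537), np.float64(0.105)), (np.float64(0.573), np.float64(0.443), np.float64(0.082)), (np.float64(
[... 767 characters left out ...]
np.float64(0.518), np.float64(0.396), np.float64(0.001))]
229 [(np.float64(0.488), np.float64(0.543), np.float64(0.081)), (np.float64(0.49), np.float64(0.439), np.float64(0.082)), (np.float64(0.494), np.float64(0.415), np.float64(0.028)), (np.float64(0.496), np.float64(0.396), np.float64(-0.003))]
237 [(np.float64(0.471), np.float64(0.575), np.float64(-0.002)), (np.float64(0.473), np.float64(0.464), np.float64(-0.001)), (np.float64(0.473), np.float64(0.423), np.float64(-0.003)), (np.float64(0.474), np.float64(0.395), np.float64(-0.001))]
[[-0.0589  0.9976  0.0376]
 [ 0.8232  0.0699 -0.5634]
 [-0.5647 -0.0022 -0.8253]] yaw 0.06991235005088657 lean 0.5985178492182626 roll -0.002201071321480619
```

```bash
cat >> m.py <<'E'
TIP=np.array([.6167,.0978]);YAW=.056
def ptgt(s,z,dx=0,lean=.5985,yaw=YAW,tip=TIP,plugtool=np.array([0,0,.0122])):
    """hand pose so that ring is s (m) out along press y, bar axis at z"""
    ex=np.array([np.cos(yaw),np.sin(yaw)]);ey=np.array([-np.sin(yaw),np.cos(yaw)])
    pl=np.r_[tip+(s+.082)*ey+dx*ex,z];R=pose(yaw,lean)
    return pl-R.apply(plugtool),R
E
python3 - <<'E'
from m import *
s=arm.state()["tcp_pos"];R=pose(YAW,.5985)
for p in ([s[0],s[1],s[2]+.12],[s[0],.30,.17],ptgt(.115,.14)[0],ptgt(.115,.066)[0]):
    print(np.round(p,4),*[np.round(k,3) for k in rel(p,R)])
E
```

```text
[0.4539 0.0633 0.1396] [-67.76   -0.264 -99.038] [0.006 0.002 0.013]
[0.4539 0.3    0.17  ] [ 109.914   16.203 -257.491] [0.006 0.002 0.013]
[0.6053 0.3014 0.1501] [ 113.362  167.358 -236.116] [0.006 0.002 0.013]
[0.6053 0.3014 0.0761] [ 155.147  167.521 -175.043] [0.006 0.002 0.013]
```

play_rows([
  {"translation": [-17,0,-25],"turn": [0,0,0],"jaw": 1},
  {"translation": [-40,0,-60],"turn": [0,0,0],"jaw": 1},
  {"translation": [-68,0,-99],"turn": [0.006,0.002,0.013],"jaw": 1},
  {"translation": [-38,3,-126],"turn": [0.006,0.002,0.013],"jaw": 1},
  {"translation": [-8,6,-152],"turn": [0.006,0.002,0.013],"jaw": 1},
  {"translation": [21,8,-178],"turn": [0.006,0.002,0.013],"jaw": 1},
  {"translation": [51,11,-205],"turn": [0.006,0.002,0.013],"jaw": 1},
  {"translation": [80,14,-231],"turn": [0.006,0.002,0.013],"jaw": 1},
  {"translation": [110,16,-257],"turn": [0.006,0.002,0.013],"jaw": 1},
  {"translation": [111,50,-252],"turn": [0.006,0.002,0.013],"jaw": 1},
  {"translation": [112,90,-247],"turn": [0.006,0.002,0.013],"jaw": 1},
  {"translation": [113,130,-241],"turn": [0.006,0.002,0.013],"jaw": 1},
  {"translation": [113.4,167.4,-236],"turn": [0.006,0.002,0.013],"jaw": 1},
  {"translation": [113.4,167.4,-236],"turn": [0.006,0.002,0.013],"jaw": 1},
  {"translation": [113.4,167.4,-236],"turn": [0.006,0.002,0.013],"jaw": 1},
])

```text
clock: 7.8
tcp_pos: [0.6043, 0.3007, 0.1489]
ee_rot: [1.823, 1.926, -0.564]
force: [-0.0, 0.4, -1.3]
finger_gap: 0.0185
```

Run:
```python
from m import *
s=arm.state();print(s["clock"],s["tcp_pos"],s["qpos"],s["force"],s["finger_gap"])
M=Rn.from_rotvec(s["ee_rot"]).as_matrix();print("yaw",np.arctan2(M[1,1],M[0,1]),"lean",np.arcsin(-M[1,2]),"roll",M[2,1])
for n in ["wrist","side","top"]:
    im=arm.get_image(n);np.save(f"pics/{n}5.npy",im,allow_pickle=True)
    cv2.imwrite(f"pics/{n}5.png",im["pixels"])
a=cv2.imread("pics/side5.png")[110:260,210:380];b=cv2.imread("pics/top5.png")[130:260,190:320]
cv2.imwrite("pics/s5z.png",cv2.resize(a,None,fx=4,fy=4,interpolation=2));cv2.imwrite("pics/t5z.png",cv2.resize(b,None,fx=4.5,fy=4.5,interpolation=2))
for p in (ptgt(.115,.066)[0],): print(*[np.round(k,3) for k in rel(p,pose(YAW,.5985))])
```

```text
7.8 [0.6043 0.3007 0.1489] [-1.0867  0.8817  0.6198  1.6329  0.0491  1.0581 -0.5579] [-0.0446  0.4264 -1.3028] 0.018506684961572345
yaw 0.05467998036286264 lean 0.5974905240647783 roll -0.001741542594855261
[41.026  1.421 60.8  ] [-0.001 -0.001  0.001]
```

View pics/wrist5.png

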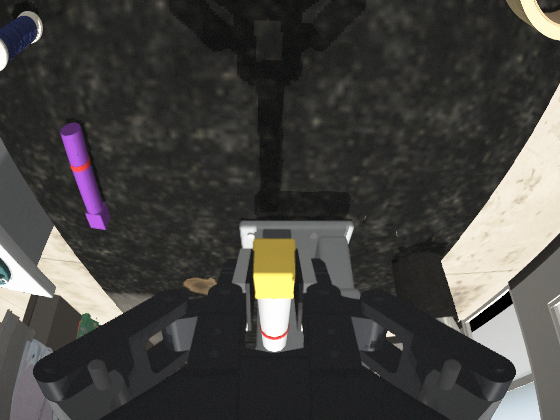

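View pics/s5z.png

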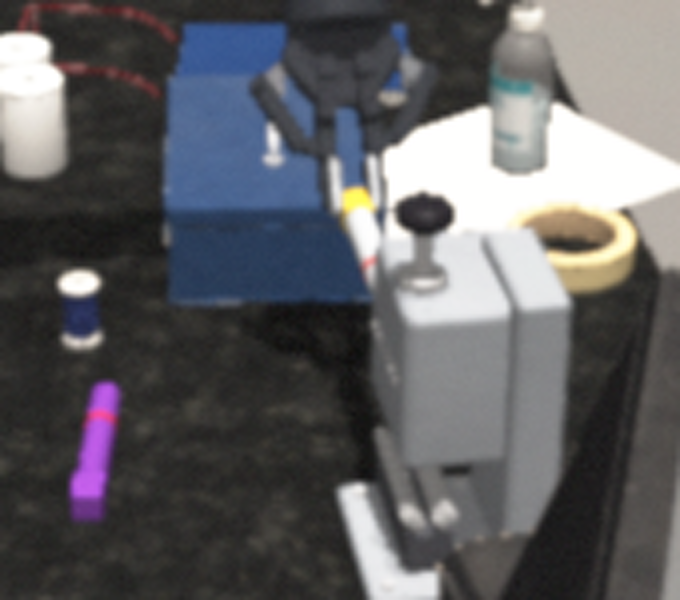

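View pics/t5z.png

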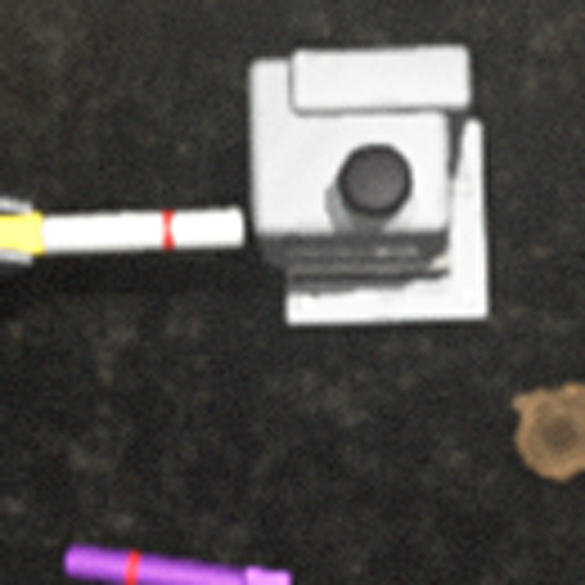

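```bash
cat > bt.py <<'E'
from m import *
def bartop(im,zax,roi):
    u0,u1,v0,v1=roi;px=im["pixels"];hsv=cv2.cvtColor(px,cv2.COLOR_BGR2HSV)
    P=cloud(im);win=np.zeros(px.shape[:2],bool);win[v0:v1,u0:u1]=1
    win&=(abs(P[...,2]-zax)<.03)
    wh=win&(hsv[...,1]<60)&(hsv[...,2]>130);red=win&((hsv[...,0]<8)|(hsv[...,0]>172))&(hsv[...,1]>70)
    q=P[wh|red][:,:2];d=np.linalg.svd(q-q.mean(0))[2][0];d*=np.sign(d[1])
    print("n",len(q),red.sum(),"axis yaw",np.arctan2(-d[0],d[1]),"mean",q.mean(0),P[wh][:,2].max())
    v,u=np.nonzero(red);c=atz(im,u.mean(),v.mean(),zax+.008);print("ring",c[:2]);return c[:2],d
E
python3 - <<'E'
from bt import *
im=np.load("pics/top5.npy",allow_pickle=True).item()
bartop(im,.138,(200,246,170,190))
def L(nm,a,b,z):
    A,B=[atz(im,190+x/4.5,130+y/4.5,z) for x,y in (a,b)]
    print(nm,A[:2],B[:2],"yaw",np.arctan2(-(A-B)[0],(A-B)[1]))
L("foot",(288,323),(488,315.5),.012)
L("headfronttop",(255,234),(447,232),.192)
L("column front top",(297,110),(468,107),.204)
L("column back top",(297,49),(468,46),.204)
print(atz(im,190+376/4.5,130+180/4.5,.249),atz(im,190+376/4.5,130+180/4.5,.24))
E
```

```text
n 334 19 axis yaw 0.05872508263519542 mean [0.6067 0.2225] 0.15504989894594842
ring [0.6063 0.2099]
foot [0.5743 0.1486] [0.5808 0.025 ] yaw 0.052664308011016986
headfronttop [0.5977 0.1579] [0.6003 0.0569] yaw 0.025949444515991783
column front top [0.6616 0.1364] [0.6646 0.047 ] yaw 0.034035801866739226
column back top [0.6942 0.137 ] [0.6973 0.0473] yaw 0.034467902183522546
[0.6157 0.0944 0.249 ] [0.6176 0.0944 0.24  ]
```

```bash
cat >> m.py <<'E'
TIP=np.array([.6178,.0968]);YAW=.051
def ptgt(s,z,dx=0,lean=.5985,yaw=YAW,tip=TIP,plugtool=np.array([0.0007,0,.0119])):
    ex=np.array([np.cos(yaw),np.sin(yaw)]);ey=np.array([-np.sin(yaw),np.cos(yaw)])
    pl=np.r_[tip+(s+.082)*ey+dx*ex,z];R=pose(yaw,lean)
    return pl-R.apply(plugtool),R
def show(s,z,**k):
    p,R=ptgt(s,z,**k);print(np.round(p,4),*[np.round(q,3) for q in rel(p,R)])
E
python3 - <<'E'
from m import *
show(.115,.066);show(.06,.066);show(.01,.066)
E
```

```text
[0.6074 0.2997 0.0762] [39.446  3.478 61.696] [ 0.002 -0.001  0.005]
[0.6102 0.2447 0.0762] [-6.017  3.178 92.649] [ 0.002 -0.001  0.005]
[0.6128 0.1948 0.0762] [-47.346   2.906 120.788] [ 0.002 -0.001  0.005]
```

play_rows([
  {"translation": [13,1.5,20],"turn": [0,0,0],"jaw": 1},
  {"translation": [26,3,40],"turn": [0.002,0,0.005],"jaw": 1},
  {"translation": [39.5,3.5,61.7],"turn": [0.002,-0.001,0.005],"jaw": 1},
  {"translation": [39.5,3.5,61.7],"turn": [0.002,-0.001,0.005],"jaw": 1},
  {"translation": [39.5,3.5,61.7],"turn": [0.002,-0.001,0.005],"jaw": 1},
])

```text
clock: 8.57
tcp_pos: [0.6094, 0.2987, 0.0765]
ee_rot: [1.827, 1.92, -0.563]
force: [0.4, -0.3, -0.3]
finger_gap: 0.0185
```

Run:
```python
from bt import *
s=arm.state();print(s["clock"],s["tcp_pos"],s["force"],s["finger_gap"])
M=Rn.from_rotvec(s["ee_rot"]).as_matrix();print("yaw",np.arctan2(M[1,1],M[0,1]),"lean",np.arcsin(-M[1,2]),"roll",M[2,1])
for n in ["wrist","side","top"]:
    im=arm.get_image(n);np.save(f"pics/{n}6.npy",im,allow_pickle=True)
    cv2.imwrite(f"pics/{n}6.png",im["pixels"])
    if n=="top": bartop(im,.066,(205,250,170,195))
a=cv2.imread("pics/side6.png")[140:260,280:380];cv2.imwrite("pics/s6z.png",cv2.resize(a,None,fx=5,fy=5,interpolation=2))
b=cv2.imread("pics/top6.png")[130:260,190:320];cv2.imwrite("pics/t6z.png",cv2.resize(b,None,fx=4.5,fy=4.5,interpolation=2))
c=cv2.imread("pics/wrist6.png")[180:360,160:400];cv2.imwrite("pics/w6z.png",cv2.resize(c,None,fx=3.3,fy=3.3,interpolation=2))
show(.01,.066)
```

```text
8.575 [0.6094 0.2987 0.0765] [ 0.3841 -0.2963 -0.337 ] 0.018494939862418427
yaw 0.05012685255658464 lean 0.5989759404358415 roll 0.0015641900757454863
n 290 16 axis yaw 0.04789626847359141 mean [0.6126 0.2214] 0.081457812890024
ring [0.6123 0.2076]
[0.6128 0.1948 0.0762] [-85.464  -2.28   59.967] [ 0.002 -0.    -0.003]
```

View pics/w6z.png

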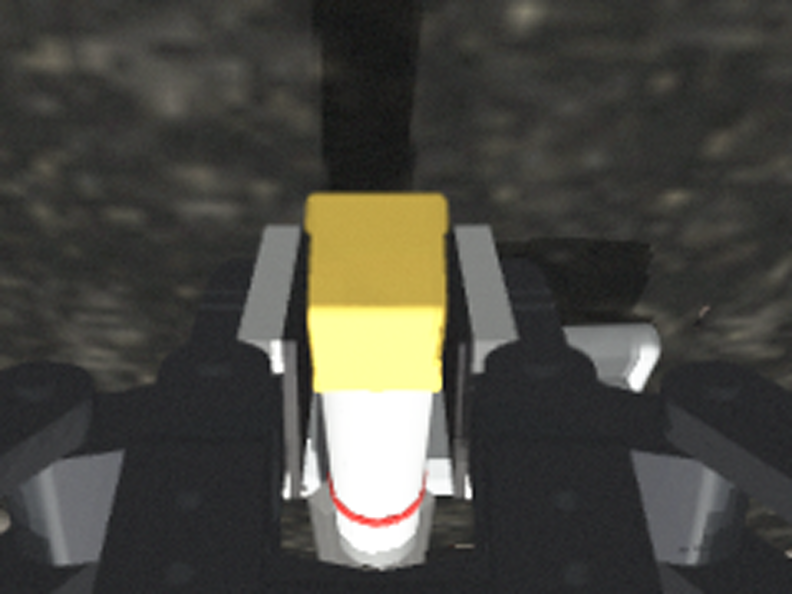

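View pics/t6z.png

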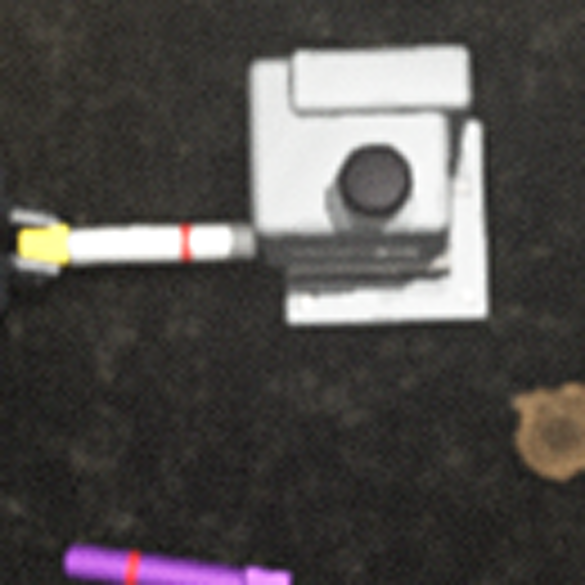

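View pics/s6z.png

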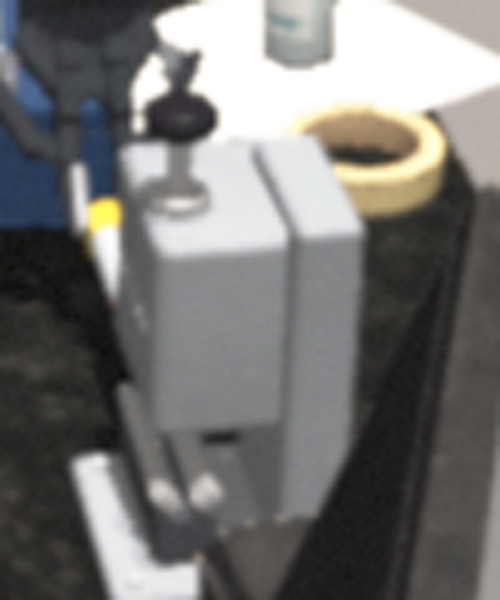

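play_rows([
  {"translation": [-17,-0.2,12],"turn": [0,0,0],"jaw": 1},
  {"translation": [-34,-0.4,24],"turn": [0,0,0],"jaw": 1},
  {"translation": [-51,-0.6,36],"turn": [0,0,0],"jaw": 1},
  {"translation": [-68,-0.8,48],"turn": [0,0,0],"jaw": 1},
  {"translation": [-77,-0.9,54],"turn": [0,0,0],"jaw": 1},
  {"translation": [-85.5,-1,60],"turn": [0,0,0],"jaw": 1},
  {"translation": [-85.5,-1,60],"turn": [0,0,0],"jaw": 1},
])

```text
clock: 9.6
tcp_pos: [0.6133, 0.1939, 0.0753]
ee_rot: [1.828, 1.919, -0.563]
force: [-0.3, 0.0, -1.4]
finger_gap: 0.0183
```

Run:
```python
from bt import *
s=arm.state();print(s["clock"],s["tcp_pos"],s["force"],s["finger_gap"])
M=Rn.from_rotvec(s["ee_rot"]).as_matrix();print("yaw",np.arctan2(M[1,1],M[0,1]),"lean",np.arcsin(-M[1,2]),"roll",M[2,1])
for n in ["wrist","side","top"]:
    im=arm.get_image(n);np.save(f"pics/{n}7.npy",im,allow_pickle=True)
    cv2.imwrite(f"pics/{n}7.png",im["pixels"])
a=cv2.imread("pics/side7.png")[140:260,280:380];cv2.imwrite("pics/s7z.png",cv2.resize(a,None,fx=5,fy=5,interpolation=2))
b=cv2.imread("pics/top7.png")[130:260,190:320];cv2.imwrite("pics/t7z.png",cv2.resize(b,None,fx=4.5,fy=4.5,interpolation=2))
c=cv2.imread("pics/wrist7.png")[180:360,160:400];cv2.imwrite("pics/w7z.png",cv2.resize(c,None,fx=3.3,fy=3.3,interpolation=2))
show(.01,.066);show(.01,.062)
```

```text
9.6 [0.6133 0.1939 0.0753] [-0.2862  0.0175 -1.375 ] 0.01831280436357394
yaw 0.049251539107646035 lean 0.5984759109200841 roll 0.0013551592139441349
[0.6128 0.1948 0.0762] [-1.644 -0.664 -0.448] [ 0.002 -0.    -0.   ]
[0.6128 0.1948 0.0722] [ 0.608 -0.67   2.858] [ 0.002 -0.    -0.   ]
```

View pics/w7z.png

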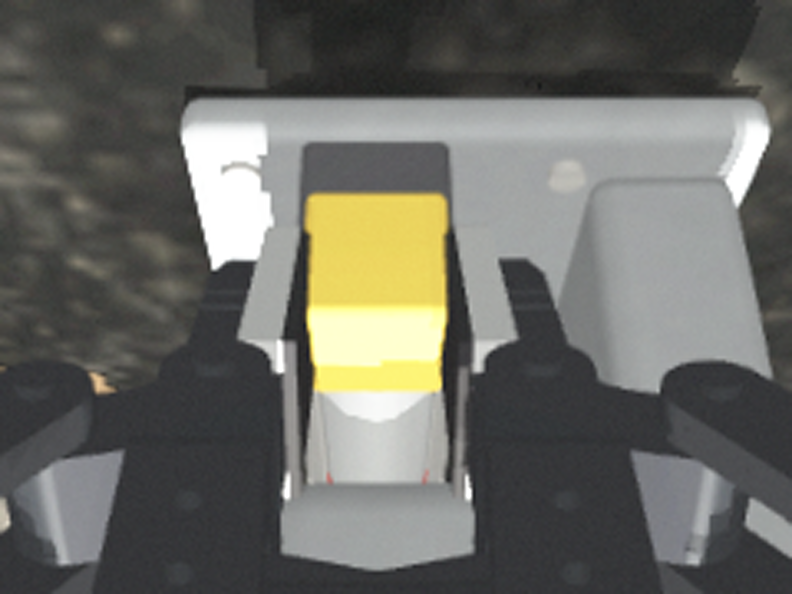

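View pics/t7z.png

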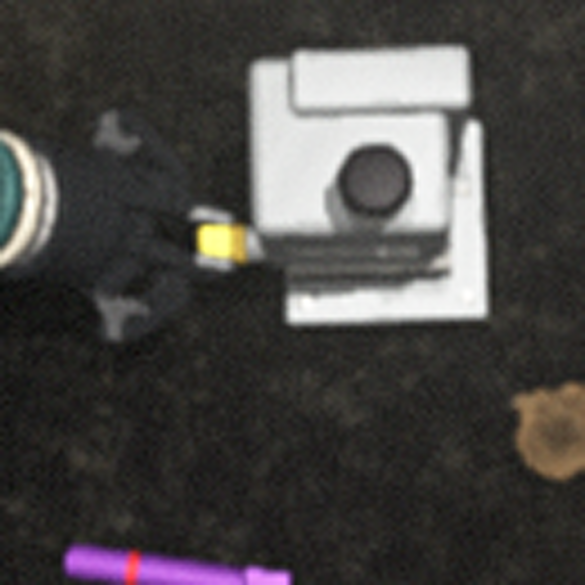

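View pics/s7z.png

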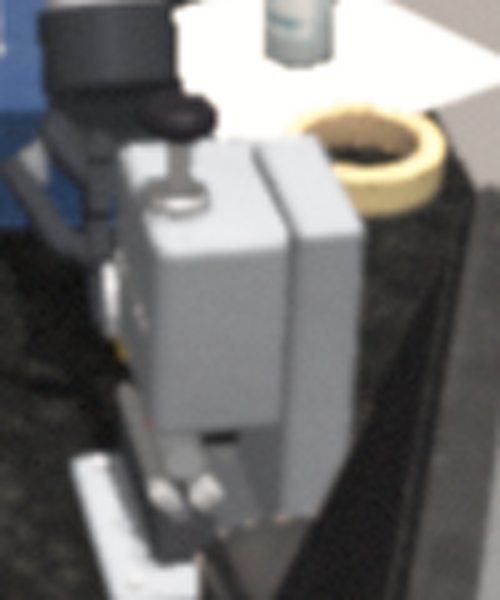

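play_rows([
  {"translation": [0.8,-0.2,1.2],"turn": [0,0,0],"jaw": 1},
  {"translation": [1.7,-0.2,2.5],"turn": [0,0,0],"jaw": 1},
  {"translation": [2.3,-0.2,3.3],"turn": [0,0,0],"jaw": 1},
  {"translation": [2.3,-0.2,3.3],"turn": [0,0,0],"jaw": 1},
])

```text
clock: 10.25
tcp_pos: [0.613, 0.1948, 0.071]
ee_rot: [1.827, 1.92, -0.563]
force: [-0.5, 0.3, -1.1]
finger_gap: 0.0183
```

Run:
```python
from bt import *
s=arm.state();print(s["clock"],s["tcp_pos"],s["force"],s["wrist_torque"],s["finger_gap"])
```

```text
10.25 [0.613  0.1948 0.071 ] [-0.5089  0.287  -1.1106] [ 0.7612  0.0821 -0.0178] 0.01828253839312634
```

play_rows([
  {"translation": [0.4,0,0.6],"turn": [0,0,0],"jaw": 1},
  {"translation": [0.8,0,1.2],"turn": [0,0,0],"jaw": 1},
  {"translation": [0.8,0,1.2],"turn": [0,0,0],"jaw": 1},
])

```text
clock: 10.62
tcp_pos: [0.613, 0.1946, 0.0698]
ee_rot: [1.827, 1.92, -0.563]
force: [-0.7, 0.1, -0.7]
finger_gap: 0.0181
```

Run:
```python
from bt import *
s=arm.state();print(s["clock"],s["tcp_pos"],s["force"],s["wrist_torque"],s["finger_gap"])
```

```text
10.625 [0.613  0.1946 0.0698] [-0.7088  0.133  -0.7351] [ 0.6482  0.0453 -0.0368] 0.018083460130279925
```

play_rows([
  {"translation": [0.2,0,0.3],"turn": [0,0,0],"jaw": 0.5},
  {"translation": [0.2,0,0.3],"turn": [0,0,0],"jaw": 0.4},
  {"translation": [0.2,0,0.3],"turn": [0,0,0],"jaw": 0.2},
  {"translation": [0.2,0,0.3],"turn": [0,0,0],"jaw": 0.0},
  {"translation": [0.2,0,0.3],"turn": [0,0,0],"jaw": 0.0},
  {"translation": [0.2,0,0.3],"turn": [0,0,0],"jaw": 0.0},
  {"translation": [0.2,0,0.3],"turn": [0,0,0],"jaw": 0.0},
], force=20)

```text
clock: 11.5
tcp_pos: [0.6131, 0.1947, 0.0694]
ee_rot: [1.827, 1.92, -0.563]
force: [-0.7, 0.6, -0.7]
finger_gap: 0.0423
```

Run:
```python
from bt import *
s=arm.state();print(s["clock"],s["tcp_pos"],s["force"],s["wrist_torque"],s["finger_gap"])
im=arm.get_image("wrist");np.save(f"pics/wrist8.npy",im,allow_pickle=True)
c=im["pixels"][180:360,160:400];cv2.imwrite("pics/w8z.png",cv2.resize(c,None,fx=3.3,fy=3.3,interpolation=2))
show(.01,.060)
```

```text
11.5 [0.6131 0.1947 0.0694] [-0.7347  0.6488 -0.707 ] [0.6163 0.0588 0.0292] 0.04234198875092307
[0.6128 0.1948 0.0702] [-0.361 -0.288 -0.753] [ 0.001  0.001 -0.001]
```

View pics/w8z.png

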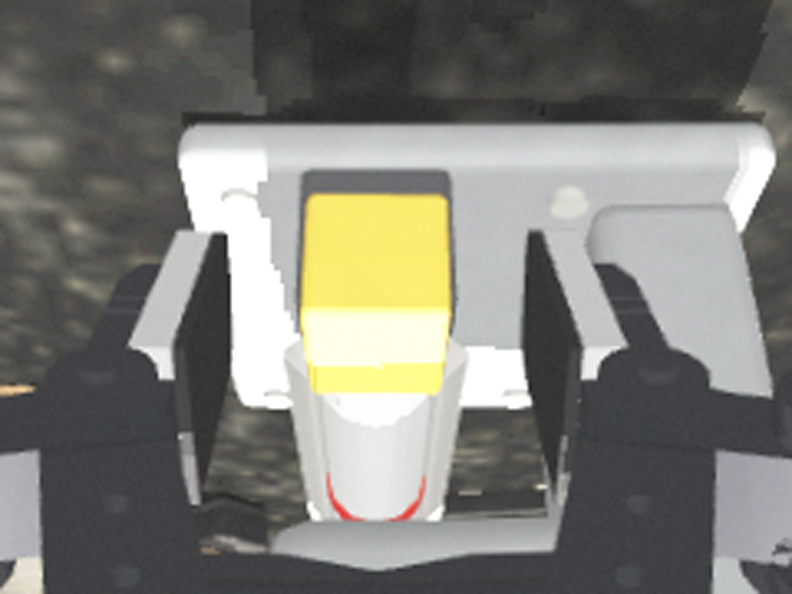

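Run:
```python
from m import *
im=np.load("pics/wrist8.npy",allow_pickle=True).item()
def A(x,y,z): return atz(im,160+x/3.3,180+y/3.3,z,True)
ey=np.array([-np.sin(.051),np.cos(.051)]);ex=np.array([ey[1],-ey[0]])
for nm,x,y,z in [("plug in top",375,391,.070),("plug out top",375,308,.070),("plug L",303,308,.07),("plug R",449,308,.07),("ring L",330,485,.0625),("ring top",375,518,.070),("foot edge",400,135,.012),("cradle end L",287,352,.0575),("cradle end R",466,349,.0575),("column end lowR (x,44)",655,208,.012)]:
    p=A(x,y,z);d=p[:2]-TIP;print(nm,p[:2],"press x,y",np.round(1000*np.array([d@ex,d@ey]),1))
c=im["pixels"][280:350,230:320];cv2.imwrite("pics/w8zz.png",cv2.resize(c,None,fx=8,fy=8,interpolation=2))
c=im["pixels"][190:260,200:420];cv2.imwrite("pics/w8zy.png",cv2.resize(c,None,fx=3.6,fy=8,interpolation=2))
```

```text
plug in top [0.6143 0.1765] press x,y [ 0.5 79.7]
plug out top [0.613  0.2031] press x,y [  0.6 106.4]
plug L [0.6037 0.2026] press x,y [ -8.7 106.3]
plug R [0.6225 0.2034] press x,y [ 10.2 106.3]
ring L [0.6082 0.1097] press x,y [-9.  13.3]
ring top [0.6175 0.1108] press x,y [ 0.4 14. ]
foot edge [0.6197 0.1645] press x,y [ 5.3 67.5]
cradle end L [0.6003 0.1634] press x,y [-14.1  67.4]
cradle end R [0.6299 0.1659] press x,y [15.6 68.4]
column end lowR (x,44) [0.6761 0.1411] press x,y [60.5 41.3]
```

View pics/w8zz.png

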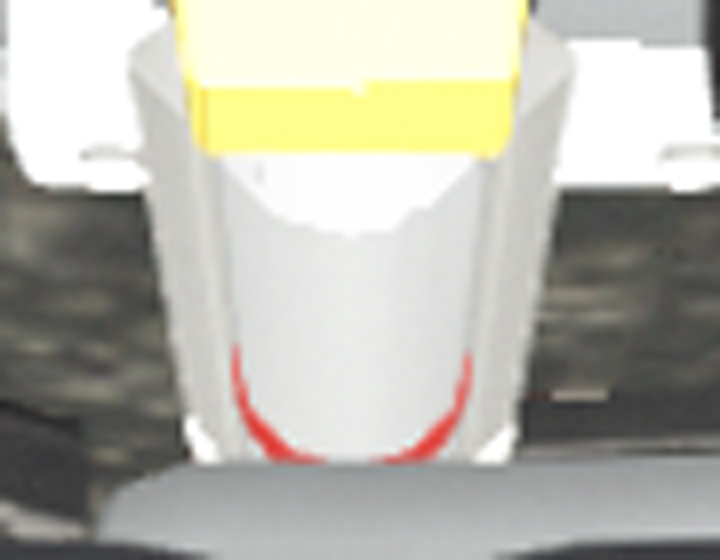

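Run:
```python
from m import *
im=np.load("pics/wrist8.npy",allow_pickle=True).item()
P=cloud(im,True)
print("cam",-np.array(im["R"]).T@im["t"])
ey=np.array([-np.sin(.051),np.cos(.051)]);ex=np.array([ey[1],-ey[0]])
for x,y in [(375,200),(375,250),(375,320),(375,380),(375,420),(375,460),(375,530),(400,135),(400,150),(500,160),(500,200),(500,300),(295,352),(300,400),(310,450),(460,352),(450,420),(200,350),(250,380),(650,180),(655,215),(660,260)]:
    u,v=int(160+x/3.3),int(180+y/3.3);p=P[v,u];d=p[:2]-TIP;print((x,y),"press",np.round(1000*np.array([d@ex,d@ey,p[2]]),1))
```

```text
cam [0.6069 0.3256 0.136 ]
(375, 200) press [  0.3 103.5  50.8]
(375, 250) press [  0.3 104.5  59.6]
(375, 320) press [  0.3 101.6  68.8]
(375, 380) press [ 0.2 84.3 70.1]
(375, 420) press [ 0.2 67.2 69.5]
(375, 460) press [ 0.1 47.9 69.2]
(375, 530) press [ 0.2 65.9 87.6]
(400, 135) press [ 5.4 58.8  4.6]
(400, 150) press [ 5.4 58.9  8.8]
(500, 160) press [25.1 57.4 10.2]
(500, 200) press [26.1 45.  11.3]
(500, 300) press [30.2  1.7 11. ]
(295, 352) press [-13.9  56.3  51.6]
(300, 400) press [-14.3  40.2  54.3]
(310, 450) press [-13.9  15.2  55. ]
(460, 352) press [15.4 56.7 51.9]
(450, 420) press [15.1 29.8 54.2]
(200, 350) press [-20.5 113.8  79.9]
(250, 380) press [-35.2 -44.9  11.8]
(650, 180) press [56.4 52.2 11.8]
(655, 215) press [59.1 43.7 15.2]
(660, 260) press [58.4 45.2 26.7]
```

```bash
cat >> m.py <<'E'
def faces(im,patches,yaw=.051):
    P=cloud(im,True);ey=np.array([-np.sin(yaw),np.cos(yaw)]);ex=np.array([ey[1],-ey[0]])
    for nm,u0,u1,v0,v1 in patches:
        q=P[v0:v1,u0:u1].reshape(-1,3);d=q[:,:2]-TIP
        print(nm,"x %.1f"%(np.median(d@ex)*1e3),"y %.2f"%(np.median(d@ey)*1e3),"z %.1f"%(np.median(q[:,2])*1e3),"sd %.2f"%(np.std(d@ey)*1e3),"yawfit",np.polyfit(d@ex,d@ey,1)[0])
E
python3 - <<'E'
from m import *
im=np.load("pics/wrist8.npy",allow_pickle=True).item()
def pt(nm,x0,x1,y0,y1): return (nm,int(160+x0/3.3),int(160+x1/3.3),int(180+y0/3.3),int(180+y1/3.3))
faces(im,[pt("plug end",315,440,215,295),pt("foot end",280,700,138,150),pt("cradle end",310,440,178,190),pt("column end",640,720,230,330),pt("head end",330,440,530,550),pt("plug top",325,435,320,380)])
E
```

```text
plug end x 0.8 y 104.10 z 60.2 sd 10.12 yawfit -0.0004514712468918259
foot end x 22.9 y 58.20 z 6.4 sd 0.53 yawfit -0.003358364334078505
cradle end x -0.2 y 55.81 z 14.3 sd 0.54 yawfit -0.004044795082014267
column end x 61.4 y 44.72 z 31.1 sd 21.01 yawfit -1.938268726095257
head end x 1.7 y 65.69 z 88.9 sd 0.88 yawfit -0.014578966632807791
plug top x 0.7 y 94.18 z 69.6 sd 9.57 yawfit 0.02762601342315129
```

play_rows([
  {"translation": [0.0,0,0],"turn": [0,0,0],"jaw": 0.3},
  {"translation": [0,0,0],"turn": [0,0,0],"jaw": 0.6},
  {"translation": [0,0,0],"turn": [0,0,0],"jaw": 1},
  {"translation": [0,0,0],"turn": [0,0,0],"jaw": 1},
  {"translation": [0,0,0],"turn": [0,0,0],"jaw": 1},
], force=20)

```text
clock: 12.18
tcp_pos: [0.613, 0.1947, 0.0694]
ee_rot: [1.827, 1.92, -0.563]
force: [-1.1, -0.0, 0.6]
finger_gap: 0.0192
```

Run:
```python
from bt import *
s=arm.state();print(s["clock"],s["tcp_pos"],s["force"],s["wrist_torque"],s["finger_gap"])
show(.010,.0592);show(.0007,.0592)
```

```text
12.175 [0.613  0.1947 0.0694] [-1.0558 -0.0423  0.6145] [ 0.4892  0.1038 -0.1127] 0.019209662251719807
[0.6128 0.1948 0.0694] [ 0.064 -0.183 -0.078] [ 0.001  0.001 -0.001]
[0.6133 0.1855 0.0694] [-7.617 -0.174  5.166] [ 0.001  0.001 -0.001]
```

Slide 9.3 mm along the groove.

play_rows([
  {"translation": [-2,0,1.3],"turn": [0,0,0],"jaw": 1},
  {"translation": [-4,0,2.6],"turn": [0,0,0],"jaw": 1},
  {"translation": [-6,0,4],"turn": [0,0,0],"jaw": 1},
  {"translation": [-7.7,0,5.2],"turn": [0,0,0],"jaw": 1},
  {"translation": [-7.7,0,5.2],"turn": [0,0,0],"jaw": 1},
  {"translation": [-7.7,0,5.2],"turn": [0,0,0],"jaw": 1},
])

```text
clock: 12.92
tcp_pos: [0.6135, 0.1845, 0.0695]
ee_rot: [1.827, 1.919, -0.564]
force: [-1.3, 0.2, -0.1]
finger_gap: 0.0195
```

Run:
```python
from bt import *
s=arm.state();print(s["clock"],s["tcp_pos"],s["force"],s["wrist_torque"],s["finger_gap"])
for n in ["wrist","top","side"]:
    im=arm.get_image(n);np.save(f"pics/{n}9.npy",im,allow_pickle=True);cv2.imwrite(f"pics/{n}9.png",im["pixels"])
c=cv2.imread("pics/wrist9.png")[230:330,220:340];cv2.imwrite("pics/w9z.png",cv2.resize(c,None,fx=6,fy=6,interpolation=2))
b=cv2.imread("pics/top9.png")[150:220,210:320];cv2.imwrite("pics/t9z.png",cv2.resize(b,None,fx=7,fy=7,interpolation=2))
```

```text
12.925 [0.6135 0.1845 0.0695] [-1.2742  0.2203 -0.073 ] [ 0.5862  0.1831 -0.1094] 0.01946187170650812
```

View pics/w9z.png

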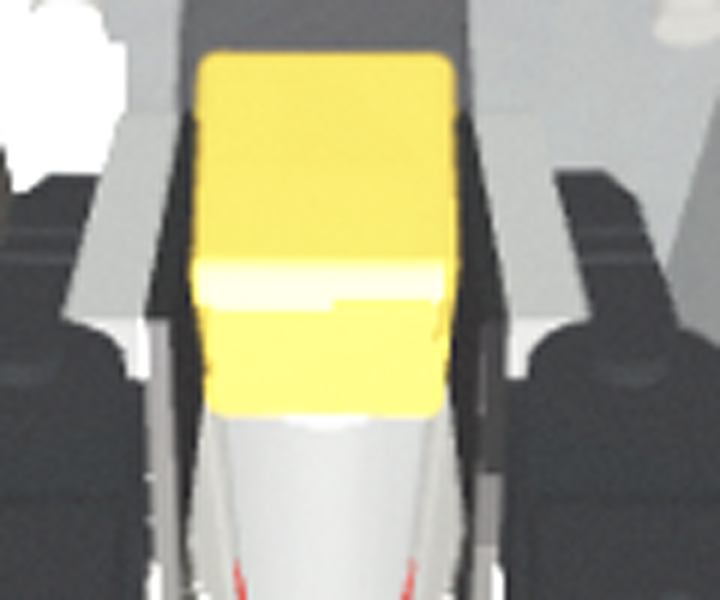

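View pics/t9z.png

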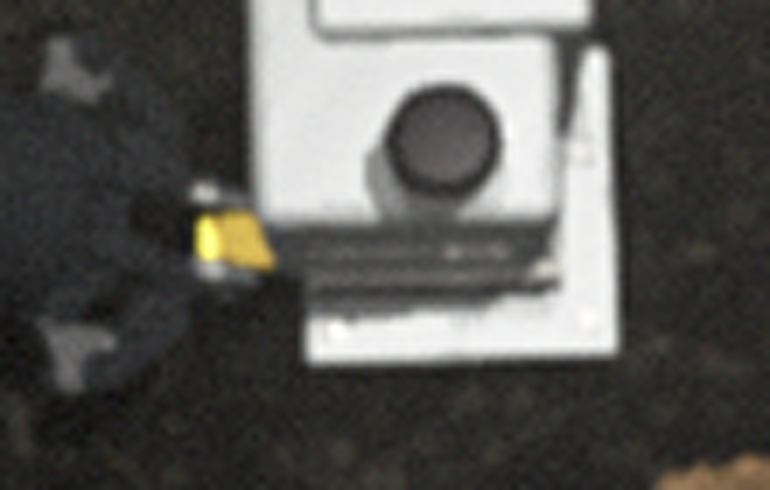

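Run:
```python
from m import *
im=np.load("pics/wrist9.npy",allow_pickle=True).item()
def pt(nm,x0,x1,y0,y1): return (nm,int(220+x0/6),int(220+x1/6),int(230+y0/6),int(230+y1/6))
faces(im,[pt("plug end",215,440,80,230)])
P=cloud(im,True);ey=np.array([-np.sin(.051),np.cos(.051)]);ex=np.array([ey[1],-ey[0]])
for u,name in [(274,"mid"),(268,"a"),(280,"b"),]:
  print(name,[(v,np.round(1e3*np.array([(P[v,u,:2]-TIP)@ey,P[v,u,2]]),1).tolist()) for v in range(236,330,3)])
for nm,u0,u1,v0,v1 in [("footend",290,350,205,230)]:
  for v in range(v0,v1,2): print(v,np.round(1e3*np.array([np.median((P[v,u0:u1,:2]-TIP)@ey),np.median(P[v,u0:u1,2])]),1),end=" ")
# plug top from top cam
im=np.load("pics/top9.npy",allow_pickle=True).item()
e=.051
for nm,x,y,z in [("plug in edge",271,250,.07),("plug out edge",197,240,.07),("plug ridge",215,240,.07),("head end top",250,150,.192),("head end low",262,222,.192)]:
    p=atz(im,210+x/7,150+y/7,z);d=p[:2]-TIP;print("top",nm,p[:2],np.round(1000*np.array([d@ex,d@ey]),1))
```

```text
plug end x 0.7 y 93.80 z 59.4 sd 4.09 yawfit 0.0014174239148340064
mid [(236, [56.5, 23.1]), (239, [94.5, 51.2]), (242, [92.8, 51.7]), (245, [94.1, 54.3]), (248, [93.8, 55.7]), (251, [93.1, 56.9]), (254, [93.6, 58.8]), (257, [93.4, 60.3]), (260, [94.0, 62.2]), (263, [93.8, 63.6]), (266, [93.4, 64.9]), (269, [93.1, 66.3]), (272, [93.9, 68.2]), (275, [92.8, 69.1]), (278, [91.1, 69.7]), (281, [88.2, 69.7]), (284, [84.8, 69.5]), (287, [82.0, 69.7]), (290, [79.3, 70.0]), (293, [75.2, 69.7]), (296, [71.9, 69.8]), (299, [66.9, 69.2]), (302, [63.3, 69.4]), (305, [59.6, 69.5]), (308, [55.7, 69.7]), (311, [51.3, 69.7]), (314, [46.4, 69.6]), (317, [40.4, 69.1]), (320, [36.6, 69.6]), (323, [31.6, 69.8]), (326, [24.2, 69.2]), (329, [19.1, 69.5])]
a [(236, [54.5, 21.7]), (239, [93.2, 50.3]), (242, [94.3, 52.7]), (245, [93.7, 54.0]), (248, [93.8, 55.7]), (251, [94.2, 57.5]), (254, [93.9, 59.0]), (257, [94.2, 60.7]), (260, [93.9, 62.1]), (263, [93.6, 63.5]), (266, [93.9, 65.2]), (269, [94.5, 67.0]), (272, [94.8, 68.7]), (275, [92.5, 68.9]), (278, [91.1, 69.7]), (281, [88.3, 69.8]), (284, [83.9, 69.1
[... 727 characters left out ...]
[75.9, 70.0]), (296, [71.5, 69.6]), (299, [66.7, 69.2]), (302, [62.0, 68.8]), (305, [57.7, 68.7]), (308, [54.8, 69.3]), (311, [48.1, 68.4]), (314, [44.4, 68.8]), (317, [39.1, 68.7]), (320, [33.8, 68.6]), (323, [28.3, 68.6]), (326, [22.6, 68.6]), (329, [15.9, 68.4])]
205 [57.4 -0.7] 207 [55.5 -0.6] 209 [58.1  3.2] 211 [58.2  5. ] 213 [58.3  6.7] 215 [58.1  8.3] 217 [57.6  9.4] 219 [57.1 10.6] 221 [55.7 11.2] 223 [54.4 11.8] 225 [52.4 11.9] 227 [50.3 12. ] 229 [48.3 12.1] top plug in edge [0.6095 0.1605] [-5.1 64.1]
top plug out edge [0.6129 0.1886] [-0.2 91.9]
top plug ridge [0.613  0.1818] [-0.5 85.1]
top head end top [0.6231 0.1606] [ 8.5 63.5]
top head end low [0.5984 0.1561] [-16.3  60.2]
```

play_rows([
  {"translation": [0.7,0,-0.5],"turn": [0,0,0],"jaw": 1},
  {"translation": [1.3,0,-0.9],"turn": [0,0,0],"jaw": 1},
  {"translation": [1.3,0,-0.9],"turn": [0,0,0],"jaw": 1},
  {"translation": [1.3,0,-0.9],"turn": [0,0,0],"jaw": 1},
])

```text
clock: 13.58
tcp_pos: [0.6134, 0.1868, 0.0695]
ee_rot: [1.827, 1.92, -0.563]
force: [-0.9, -1.6, -0.7]
finger_gap: 0.0194
```

```bash
cat > chk.py <<'E'
from m import *
def chk(tag):
    s=arm.state();print(s["clock"],s["tcp_pos"],s["force"],s["finger_gap"])
    Ps=[]
    for i in range(2):
        im=arm.get_image("wrist");Ps.append(cloud(im,True))
    np.save(f"pics/{tag}.npy",im,allow_pickle=True);cv2.imwrite(f"pics/{tag}.png",im["pixels"])
    P=np.mean(Ps,0);ey=np.array([-np.sin(.051),np.cos(.051)]);ex=np.array([ey[1],-ey[0]])
    X=(P[...,:2]-TIP)@ex*1e3;Y=(P[...,:2]-TIP)@ey*1e3;Z=P[...,2]*1e3
    def md(nm,m):print(nm,m.sum(),"y %.2f x %.1f z %.1f"%(np.median(Y[m]),np.median(X[m]),np.median(Z[m])))
    hsv=cv2.cvtColor(im["pixels"],cv2.COLOR_BGR2HSV);yel=(hsv[...,0]>20)&(hsv[...,0]<35)&(hsv[...,1]>90)
    md("plugend",yel&(Z>53)&(Z<66)&(abs(X)<8));md("foot",(Z>3)&(Z<9)&(abs(Y-58)<4)&(abs(X-15)<40))
    md("cradle",(Z>14)&(Z<45)&(abs(X)<12)&(abs(Y-55)<4));md("head",(Z>86)&(Z<120)&(abs(Y-66)<4)&(abs(X-20)<40))
    md("column",(Z>20)&(Z<60)&(abs(X-62)<10)&(abs(Y-44)<4))
    return im
E
python3 -c "
from chk import *
chk('w10')"
```

```text
13.575 [0.6134 0.1868 0.0695] [-0.926  -1.5594 -0.6606] 0.01935864652642974
plugend 868 y 96.15 x 0.2 z 59.7
foot 888 y 58.19 x 14.5 z 6.4
cradle 441 y 55.82 x 0.1 z 18.6
head 1095 y 66.38 x 2.0 z 91.2
column 1396 y 44.69 x 61.6 z 38.5
```

play_rows([
  {"translation": [0,0,0],"turn": [0,0,0],"jaw": 0.5},
  {"translation": [0,0,0],"turn": [0,0,0],"jaw": 0.4},
  {"translation": [0,0,0],"turn": [0,0,0],"jaw": 0.2},
  {"translation": [0,0,0],"turn": [0,0,0],"jaw": -0.2},
  {"translation": [0,0,0],"turn": [0,0,0],"jaw": -0.2},
  {"translation": [0,0,0],"turn": [0,0,0],"jaw": -0.2},
])

```text
clock: 14.42
tcp_pos: [0.6135, 0.187, 0.0694]
ee_rot: [1.827, 1.92, -0.563]
force: [0.6, 0.8, -0.3]
finger_gap: 0.051
```

```bash
python3 -c "
from chk import *
im=chk('w11')
c=im['pixels'][180:360,160:400];cv2.imwrite('pics/w11z.png',cv2.resize(c,None,fx=3.3,fy=3.3,interpolation=2))
"
```

```text
14.425 [0.6135 0.187  0.0694] [ 0.6464  0.8182 -0.2792] 0.05099738089027096
plugend 859 y 96.28 x -0.1 z 59.6
foot 904 y 58.17 x 14.2 z 6.3
cradle 421 y 55.81 x -0.4 z 18.4
head 1979 y 66.38 x 15.0 z 92.3
column 1053 y 44.64 x 64.4 z 34.4
```

View pics/w11z.png

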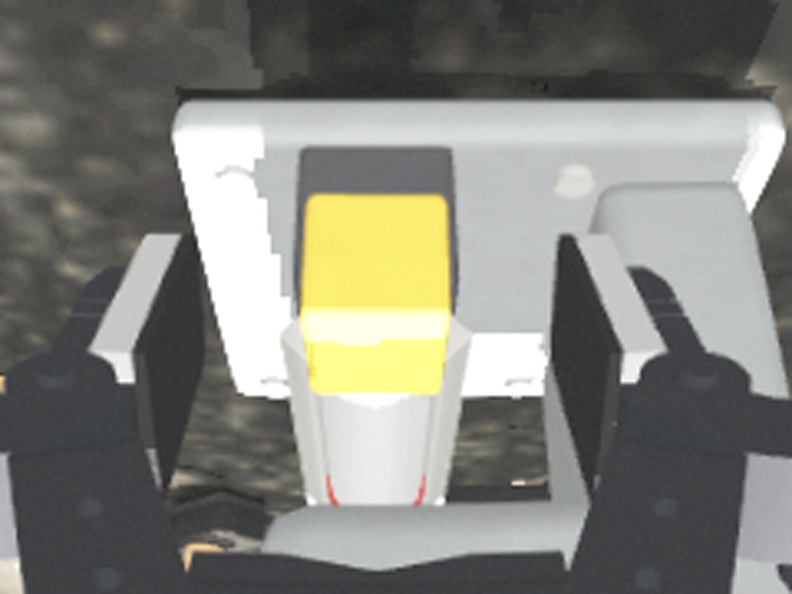

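Run:
```python
from m import *
p=arm.state()["tcp_pos"];R0=Rn.from_rotvec(arm.state()["ee_rot"])
q=R0.apply([0,0,-.09])+p;print("retreat",q)
for t,R in ((q,R0),([.615,.22,.31],pose(.05,.3)),([.617,.0975,.30],pose(.05,0))):
    print(*[np.round(k,3) for k in rel(t,R)])
```

```text
retreat [0.6108 0.2377 0.1437]
[ -0.   0. -90.] [0. 0. 0.]
[-108.484    3.526 -217.231] [ 0.001  0.299 -0.   ]
[-203.974   -0.636 -139.935] [ 0.001  0.599 -0.   ]
```

play_rows([
  {"translation": [0,0,-20],"turn": [0,0,0],"jaw": -0.2},
  {"translation": [0,0,-55],"turn": [0,0,0],"jaw": -0.2},
  {"translation": [0,0,-90],"turn": [0,0,0],"jaw": 0},
  {"translation": [-36,1,-132],"turn": [0,0.1,0],"jaw": 0.5},
  {"translation": [-72,2,-175],"turn": [0,0.2,0],"jaw": 1},
  {"translation": [-108,3.5,-217],"turn": [0,0.3,0],"jaw": 1},
  {"translation": [-140,2,-190],"turn": [0,0.4,0],"jaw": 1},
  {"translation": [-172,1,-165],"turn": [0,0.5,0],"jaw": 1},
  {"translation": [-204,-0.6,-140],"turn": [0.001,0.6,0],"jaw": 1},
  {"translation": [-204,-0.6,-140],"turn": [0.001,0.6,0],"jaw": 1},
  {"translation": [-204,-0.6,-140],"turn": [0.001,0.6,0],"jaw": 1},
])

```text
clock: 15.9
tcp_pos: [0.6172, 0.0979, 0.3011]
ee_rot: [-2.166, -2.275, -0.004]
force: [0.1, 1.0, 0.1]
finger_gap: 0.0
```

Run:
```python
from m import *
s=arm.state();print(s["clock"],s["tcp_pos"],s["force"],s["finger_gap"])
M=Rn.from_rotvec(s["ee_rot"]).as_matrix();print(M[:,2])
for n in ["wrist","top","side"]:
    im=arm.get_image(n);np.save(f"pics/{n}12.npy",im,allow_pickle=True);cv2.imwrite(f"pics/{n}12.png",im["pixels"])
b=cv2.imread("pics/top12.png")[140:220,200:320];c=cv2.imread("pics/side12.png")[110:230,270:380]
cv2.imwrite("pics/t12z.png",cv2.resize(b,None,fx=6,fy=6,interpolation=2));cv2.imwrite("pics/s12z.png",cv2.resize(c,None,fx=5,fy=5,interpolation=2))
```

```text
15.9 [0.6172 0.0979 0.3011] [0.1141 0.9625 0.0978] 4.488625853323605e-05
[ 0.0013  0.0019 -1.    ]
```

View pics/wrist12.png

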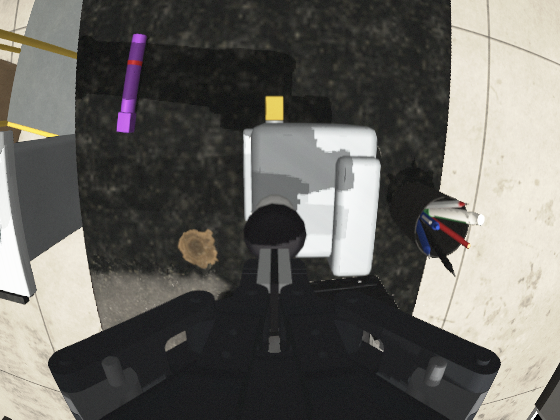

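View pics/s12z.png

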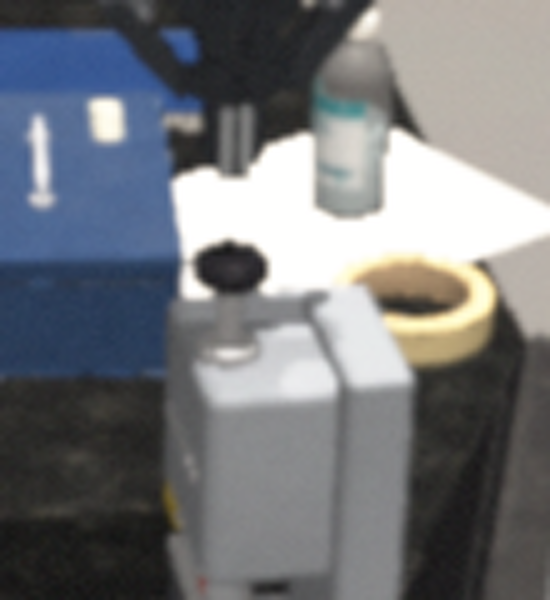

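View pics/t12z.png

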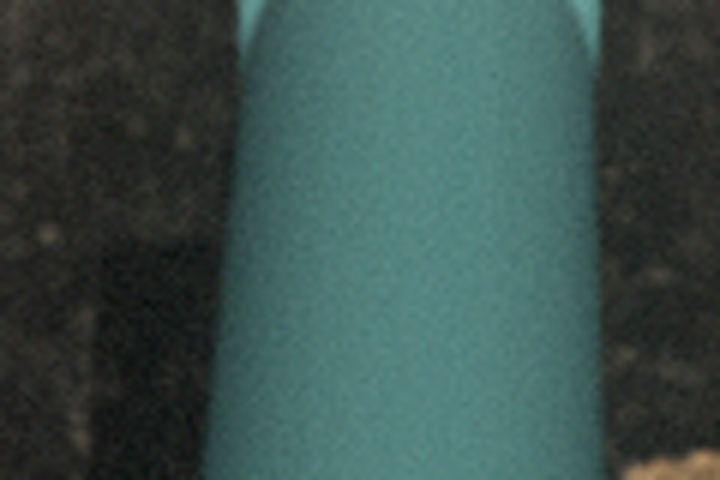

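Run:
```python
from m import *
ims=[np.load("pics/side12.npy",allow_pickle=True).item()]
for i in range(3): ims.append(arm.get_image("side"))
px=np.mean([i["pixels"].astype(float) for i in ims],0).astype(np.uint8)
cv2.imwrite("pics/s13z.png",cv2.resize(px[205:255,290:350],None,fx=12,fy=12,interpolation=2))
im=ims[0]
ey=np.array([-np.sin(.051),np.cos(.051),0]);ex=np.array([ey[1],-ey[0],0]);O=np.r_[TIP,0]
def W(x,y,z): return O+ex*x+ey*y+np.array([0,0,z])
for nm,w in [("ringtop s0",W(0,0,.07)),("ring front s0",W(-.0071,0,.0671)),("ring +4",W(-.0071,.004,.0671)),("ring -4",W(-.0071,-.004,.0671)),("nose top",W(0,-.04,.07)),("cradle -x end",W(-.015,-.045,.0575)),("cradle +x end",W(.015,-.045,.0575)),("head corner low -x,-y",W(-.018,-.040,.084)),("foot -x-y",W(-.041,-.068,.012)),("knob",W(0,0,.249))]:
    print(nm,np.round(proj(im,w),1),np.round((proj(im,w)-[290,205])*12))
```

```text
ringtop s0 [313.4 222.5] [281. 210.]
ring front s0 [310.6 223.8] [247. 225.]
ring +4 [310.3 222.9] [243. 214.]
ring -4 [310.9 224.6] [251. 236.]
nose top [316.8 231.7] [321. 320.]
cradle -x end [311.  237.6] [252. 391.]
cradle +x end [323.1 236.4] [397. 377.]
head corner low -x,-y [309.6 227.6] [236. 272.]
foot -x-y [302.  259.3] [144. 651.]
knob [315.3 158.9] [ 304. -554.]
```

View pics/s13z.png

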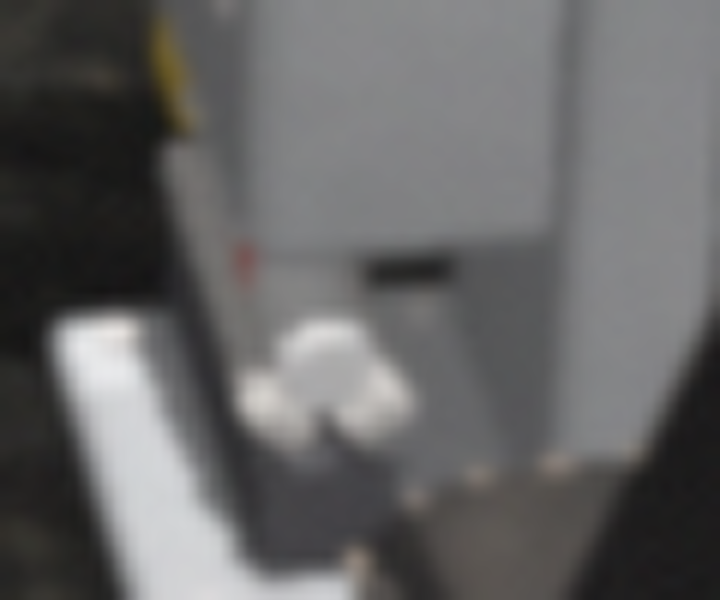

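play_rows([
  {"translation": [0,0,12],"turn": [0,0,0],"jaw": 1},
  {"translation": [0,0,24],"turn": [0,0,0],"jaw": 1},
  {"translation": [0,0,32],"turn": [0,0,0],"jaw": 1},
  {"translation": [0,0,36],"turn": [0,0,0],"jaw": 1},
  {"translation": [0,0,39],"turn": [0,0,0],"jaw": 1},
  {"translation": [0,0,41],"turn": [0,0,0],"jaw": 1},
  {"translation": [0,0,41],"turn": [0,0,0],"jaw": 1},
], force=40)

```text
clock: 17.08
tcp_pos: [0.6168, 0.0974, 0.2593]
ee_rot: [-2.165, -2.275, -0.001]
force: [-2.8, -0.1, 3.8]
finger_gap: 0.0001
```

Run:
```python
from m import *
s=arm.state();print(s["clock"],s["tcp_pos"],s["force"],s["wrist_torque"])
im=arm.get_image("side");cv2.imwrite("pics/s14z.png",cv2.resize(im["pixels"][110:230,270:380],None,fx=5,fy=5,interpolation=2))
```

```text
17.075 [0.6168 0.0974 0.2593] [-2.7935 -0.0909  3.8042] [-0.0522  0.545   0.0016]
```

View pics/s14z.png

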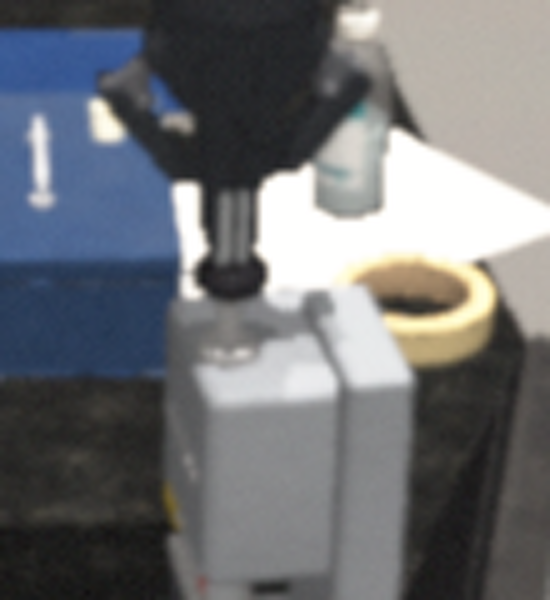

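play_rows([
  {"translation": [0,0,1],"turn": [0,0,0],"jaw": 1},
  {"translation": [0,0,2],"turn": [0,0,0],"jaw": 1},
  {"translation": [0,0,3],"turn": [0,0,0],"jaw": 1},
  {"translation": [0,0,3],"turn": [0,0,0],"jaw": 1},
])

```text
clock: 17.62
tcp_pos: [0.617, 0.0975, 0.256]
ee_rot: [-2.165, -2.276, -0.001]
force: [-3.0, -1.1, 3.4]
finger_gap: 0.0001
```

play_rows([
  {"translation": [0,0,0.5],"turn": [0,0,0],"jaw": 1},
  {"translation": [0,0,1],"turn": [0,0,0],"jaw": 1},
  {"translation": [0,0,1],"turn": [0,0,0],"jaw": 1},
])

```text
clock: 18.0
tcp_pos: [0.617, 0.0974, 0.2551]
ee_rot: [-2.165, -2.276, -0.001]
force: [-2.9, -0.5, 4.2]
finger_gap: -0.0
```

play_rows([
  {"translation": [0,0,0.5],"turn": [0,0,0],"jaw": 1},
  {"translation": [0,0,1],"turn": [0,0,0],"jaw": 1},
  {"translation": [0,0,1],"turn": [0,0,0],"jaw": 1},
])

```text
clock: 18.38
tcp_pos: [0.617, 0.0975, 0.2546]
ee_rot: [-2.165, -2.276, -0.002]
force: [-3.3, -1.1, 7.7]
finger_gap: -0.0001
```

play_rows([
  {"translation": [0,0,0.5],"turn": [0,0,0],"jaw": 1},
  {"translation": [0,0,1],"turn": [0,0,0],"jaw": 1},
  {"translation": [0,0,1],"turn": [0,0,0],"jaw": 1},
])

```text
clock: 18.75
tcp_pos: [0.6171, 0.0975, 0.2542]
ee_rot: [-2.165, -2.275, -0.002]
force: [-5.3, -0.6, 10.5]
finger_gap: 0.0003
```

play_rows([
  {"translation": [0,0,0.7],"turn": [0,0,0],"jaw": 1},
  {"translation": [0,0,1.4],"turn": [0,0,0],"jaw": 1},
  {"translation": [0,0,1.4],"turn": [0,0,0],"jaw": 1},
  {"translation": [0,0,1.4],"turn": [0,0,0],"jaw": 1},
])

```text
clock: 19.25
tcp_pos: [0.6171, 0.0975, 0.2537]
ee_rot: [-2.165, -2.275, -0.003]
force: [-6.6, -0.4, 14.9]
finger_gap: -0.0001
```

play_rows([
  {"translation": [0,0,0.6],"turn": [0,0,0],"jaw": 1},
  {"translation": [0,0,1.2],"turn": [0,0,0],"jaw": 1},
  {"translation": [0,0,1.2],"turn": [0,0,0],"jaw": 1},
  {"translation": [0,0,1.2],"turn": [0,0,0],"jaw": 1},
])

```text
clock: 19.75
tcp_pos: [0.6171, 0.0975, 0.2533]
ee_rot: [-2.165, -2.275, -0.004]
force: [-9.1, -0.9, 17.5]
finger_gap: 0.0001
```

play_rows([
  {"translation": [0,0,-3],"turn": [0,0,0],"jaw": 1},
  {"translation": [0,0,-6],"turn": [0,0,0],"jaw": 1},
  {"translation": [0,0,-10],"turn": [0,0,0],"jaw": 1},
  {"translation": [0,0,-16],"turn": [0,0,0],"jaw": 1},
  {"translation": [0,0,-35],"turn": [0,0,0],"jaw": 1},
  {"translation": [0,0,-70],"turn": [0,0,0],"jaw": 1},
  {"translation": [40,0,-90],"turn": [0,0,0],"jaw": 1},
  {"translation": [90,0,-90],"turn": [0,0,0],"jaw": 1},
  {"translation": [90,0,-90],"turn": [0,0,0],"jaw": 1},
  {"translation": [90,0,-90],"turn": [0,0,0],"jaw": 1},
])

```text
clock: 21.0
tcp_pos: [0.6129, 0.1873, 0.3412]
ee_rot: [2.164, 2.276, 0.003]
force: [-0.0, -0.3, 1.1]
finger_gap: 0.0
```

Run:
```python
from m import *
s=arm.state();print(s["clock"],s["tcp_pos"],s["force"])
im=arm.get_image("side");P=cloud(im)
m=(abs(P[...,0]-.617)<.03)&(abs(P[...,1]-.095)<.03)&(P[...,2]>.225)&(P[...,2]<.27);print("knob z",np.percentile(P[m][:,2],[50,90]))
cv2.imwrite("pics/s15z.png",cv2.resize(im["pixels"][205:255,290:350],None,fx=12,fy=12,interpolation=2))
im=arm.get_image("wrist");cv2.imwrite("pics/w15.png",im["pixels"])
P=cloud(im,True);m=(abs(P[...,0]-.617)<.015)&(abs(P[...,1]-.0975)<.015)&(P[...,2]>.225)&(P[...,2]<.27);print("knob z wrist",m.sum(),np.percentile(P[m][:,2],[50,90]))
```

```text
21.0 [0.6129 0.1873 0.3412] [-0.0054 -0.3186  1.07  ]
knob z [0.245  0.2481]
knob z wrist 20 [0.2479 0.2487]
```

View pics/s15z.png

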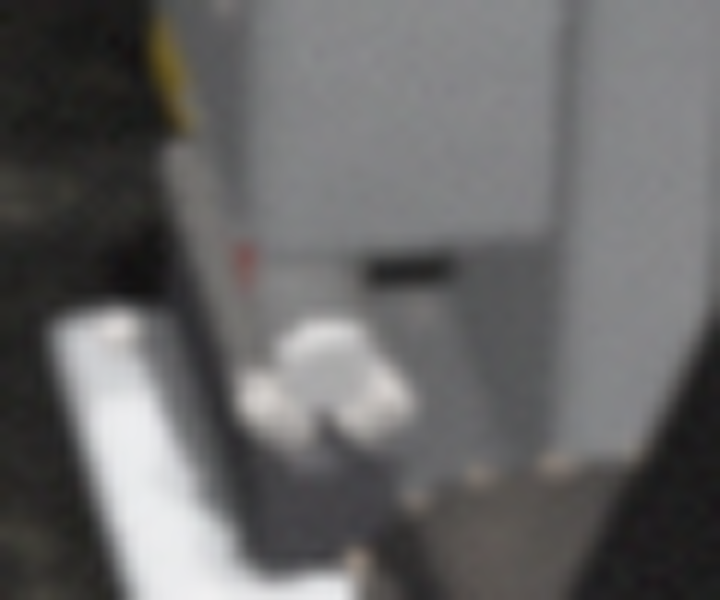

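View pics/w15.png

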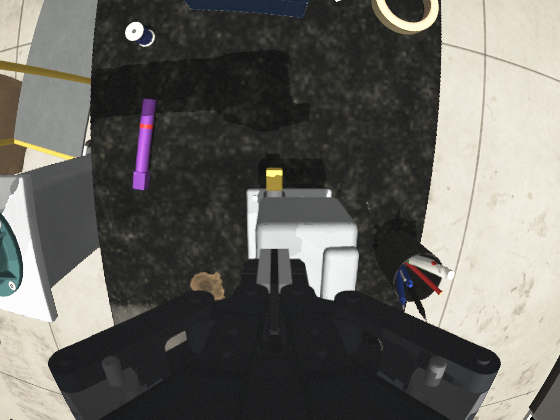

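```bash
python3 -c "
from cell import arm
print(arm.sign_off())"
```

```text
the job is handed in; nothing more can be done
None
```

The bar is in the V-cradle with its red ring under the punch tip, the knob was pressed and has come up again, and I handed the job in at about 21 s. No verdict comes back.

- **Placing:** I picked the bar up by its yellow plug with the hand leaned about 34°, lowered it into the groove and let go so it settled. I then gripped it again, slid it about 10 mm in, moved it back about 2 mm after checking, and let go.
- **Pressing:** I pressed the knob with the fingers closed, in small steps up to about 17.5 N. That leaves roughly 13 N on the bar after the spring. A sideways force of up to about 9 N built up on the knob during the press.
- **Last checks:**
  - The wrist camera's depth put the ring about 0.3 mm from under the tip before the press.
  - The side camera showed the nose where it should be for a ring under the tip. It looked the same after the press.
  - The knob top was back at about 248 mm, against 249 mm at rest.
  - The arm stood clear above the press, touching nothing.
- **Where measurements disagreed:** the cameras and the arm's own position differed by 1 to 2 mm along the groove, which is still inside the 3.5 mm limit. The tip touching the ring could not be seen directly because the head hides it.
- **Spools and stamp:** the arm's path kept well away from all three. I did not measure their positions at the end.

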